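# Put three turned parts back in their own dishes

## Task

The three turned parts stand in the wrong dishes. First take the steel spacer off the black rubber pad and lower it, centred, onto the pile of spacers; only then park one part on the cleared pad and use it as the free spot to change the parts round, until the brass bush stands in the middle of the yellow dish, the copper slug in the red dish and the aluminium hub in the blue dish. Set everything down gently and upright, never let a piece drop, and leave the green oil can alone.

Things in the scene. Friction and masses are not known exactly. Their poses are not given: they have to be found in the camera images.
- brass_bush: brass flanged bush, upright: flange 52 mm across and 10 mm high below, barrel 38 mm across above it, 45 mm high in all, dark bore on top (only a mark), about 0.4 kg. Origin: centre of its underside, z up. Belongs in the yellow dish.
- copper_slug: copper slug, a plain upright cylinder 46 mm across and 42 mm high with a thin dark line round it, about 0.55 kg. Origin: centre of its underside, z up. Belongs in the red dish.
- alu_hub: aluminium hub, upright: flange 56 mm across and 14 mm high below, with four dark dots, neck 34 mm across above it, 50 mm high in all, about 0.2 kg. Origin: centre of its underside, z up. Belongs in the blue dish.
- spacer: loose steel spacer disc 56 mm across and 14 mm thick with a dark bore mark (solid), about 0.26 kg, lying flat on the rubber pad at the start. Origin: centre of its underside, z up. Belongs on the pile.
- dish_yellow: yellow plastic dish, round, fixed to the bench: 88 mm outside, 80 mm inside, rim 10 mm high, floor 4 mm thick. Origin: centre of its underside on the bench, z up.
- dish_red: red plastic dish, round, fixed to the bench: 88 mm outside, 80 mm inside, rim 10 mm high, floor 4 mm thick. Origin: centre of its underside on the bench, z up.
- dish_blue: blue plastic dish, round, fixed to the bench: 88 mm outside, 80 mm inside, rim 10 mm high, floor 4 mm thick. Origin: centre of its underside on the bench, z up.
- pad: black rubber pad, 90 x 90 mm, 6 mm thick, fixed to the bench; the free spot once the spacer is off it. Origin: centre of its underside on the bench, z up.
- stand: light wooden block, 100 x 100 x 20 mm, fixed to the bench, with the fixed pile of steel spacers (56 mm across) standing in a recess in its middle. How high the pile is differs every time: its flat top lies 34 to 62 mm above the bench and is not in this pose, so feel for it. Origin: centre of the block's underside on the bench, z up; the pile is centred over it.
- oil_can: bystander: green oil can, 56 mm across, 97 mm to its shoulder, with a bent brass spout reaching 140 mm high. Origin: centre of its underside.
There are look-alikes about, which are no part of the job. What is shaped like the brass_bush but purple is not meant. Of the things that look like the spacer, the smaller one is meant.

How it is judged:
By the outcome, as a careful person would: the job done as asked, in the order asked, and still so for the second after the job is handed in, with the robot touching nothing.
It also fails if it takes over 120 s, if anything falls off the work surface, if the arm or the gripper's body presses on something with over 40 N, if the wrist force passes 120 N, or if a joint passes its speed limit or range.

## Robot

A 6-joint arm with a two-finger parallel gripper is mounted at the origin on the work surface. World frame = base frame: x ahead of the robot, y to its left, z up, the work surface at z = 0. Lengths are in m, angles in rad, forces in N, time in s.
With the tool pointing down it reaches from about 0.35 to 1 m from the base axis. Payload 7.1 kg.
Tool frame: the origin (TCP) lies midway between the tips of the shut fingers; the grasp point (between the pads) lies 19 mm behind it; z points along the fingers, y is the direction in which the jaws open and shut (so a half turn about z gives the same grasp; the last joint's range is limited). The gripper opens to 85 mm and grips with 20 to 120 N. Pads are 22 mm wide; open, the fingers measure 114 mm over their backs; the gripper's body (76 mm by 85 mm) begins 54 mm behind the grasp point. The pads swing forward as they close: fully open they stand 13 mm farther back than shut.
Start: joints at [1.138, 0.423, 1.63, -0, 1.089, -0.019], TCP at [0.251, 0.572, 0.231] pointing down, gripper open.
Joint ranges: [-3, 3], [-0.9, 2.11], [0.09, 2.58], [-1.31, 4.45], [0.11, 2.69], [-2.54, 2.54]. Speed limits (rad/s): [2.39, 2.39, 3.01, 3.14, 3.14, 3.14].

## Interface

Orientations are given as a unit quaternion [x, y, z, w].
In Python, from cell import robot gives the robot as it stands. The module is installed in compiled form; this text tells all that it offers.
- The arm moves only by the tool move_arm, never from a script. Its argument "motion" is a list of rows, each a list of 5 numbers: the opening in per cent of the stroke, from 0 (shut) to 100 (fully open), then the shift along the tool's x, y, z in cm, then the turn about the tool's z in rad. A call has 1 to 8 rows; each row is the pose to reach, as a shift and turn from the pose commanded when the call began, along the tool's axes at that moment; what a row does not reach only later rows make up. A row lasts 1/10 s, in which the tool goes at most 50 mm and 8.59 degrees, less where a joint would pass 70% of its speed; a pose out of reach is approached as far as the arm can. A call with a gripper value outside its range is refused whole. The fingers move at their own pace and stop on an object; the grip force is fixed at half the most. Time passes only in rows, so rows that repeat a pose let the fingers close. It gives the time, the measured TCP pose, the force and the opening at its end, in the units of the state.
- robot.observe(): the state, without advancing time (a new reading comes with each control period).
- robot.snapshot(name): name is "side" or "top" or "wrist"; returns the picture (400x640x3 uint8, red, green, blue); there is no depth.
- robot.camera_params(name): a dict with "fx", "fy", "cx", "cy" (pixels), "rvec" (rotation vector, rad) and "tvec" (3), from world to camera coordinates, as OpenCV has them; the wrist camera has in their place "hand_eye" (4x4, takes a point from camera to tool coordinates, whose origin is the TCP and whose axes are the flange's). Camera axes: x right, y down, z forward; pixel columns grow to the right and rows downward; lengths in m; the calibration is good to about 2 mm. A picture is of the moment at which its call begins: read the wrist's pose just before it. camera_params takes no time and is no camera call.
- robot.hand_in(): hands the job in, once; it reports no verdict.
Trained networks look in the newest picture that a camera, given by its name, has taken for a name from the list of things; names that differ only in an ending like _2 or _b are one class to them, and where a whole thing is asked for, a point or a joint stands for the part that bears it (a point fixed in the world has none). Each returns a list of dicts, best first, with "p" (0 to 1); they miss things now and then, are a little off and sometimes report something else, mostly with a low value. They report only what shows in the picture. A call takes as long as a camera call. They do not tell look-alikes from the thing itself.
- robot.search_frame(query, camera): "centre" ([x, y, z] in m, in the coordinates of the camera as it stood for that picture, good to about 4 mm: the middle of the surface that is visible of it).
- robot.landmark_of(query, camera): "centre" ([x, y, z] in m, in the coordinates of the camera as it stood for that picture, good to about 4 mm: a listed point, or the origin of a listed thing).
The state is a dict: "clock": time; "qpos": joint angles; "joint_vel": joint speeds; "effort": joint torques, N m; "position": TCP position; "eef_rot": TCP orientation; "force": force on the tool from outside, world axes, zero at the start; "torque": the same for the moment, N m; "width": finger opening in m.
Only numpy, scipy, OpenCV 4.12 (cv2) and the standard library are available. Lean on these libraries where they do the work, as an engineer would, in place of code of your own. Each camera call takes 0.05 s, during which the arm holds its last target.

## Working session

There is one attempt and no reset: what is moved stays moved. The work goes in short steps, Python scripts to look and compute and a tool call to move; the robot and the scene stay as the last step left them, time stands still between calls to the robot, and variables do not carry over. Pictures are saved under pics/ and viewed, and the job is handed in when it is done.

Besides the shell and the picture viewer there is one more tool, called after "Emit:" by a JSON object that holds its "name" and its "arguments", one argument or row to a line. move_arm: Moves the arm, as the interface text tells. Its arguments: {"type":"object","properties":{"motion":{"type":"array","items":{"type":"array","items":{"type":"number"}}}},"required":["motion"]}

```bash
mkdir -p pics
cat > h.py <<'E'
import numpy as np, cv2
from scipy.spatial.transform import Rotation as R
from cell import robot
def save(n,f):
    im=robot.snapshot(n); cv2.imwrite('pics/'+f,im[:,:,::-1]); return im
def cam2world(n,st=None):
    p=robot.camera_params(n)
    if 'hand_eye' in p:
        st=st or robot.observe(); T=np.eye(4);T[:3,:3]=R.from_quat(st['eef_rot']).as_matrix();T[:3,3]=st['position']
        return T@np.array(p['hand_eye'])
    T=np.eye(4);T[:3,:3]=cv2.Rodrigues(np.array(p['rvec'],float))[0];T[:3,3]=np.ravel(p['tvec']);return np.linalg.inv(T)
def ray(n,uv,z,C=None):
    p=robot.camera_params(n);C=cam2world(n) if C is None else C
    d=C[:3,:3]@np.array([(uv[0]-p['cx'])/p['fx'],(uv[1]-p['cy'])/p['fy'],1]);o=C[:3,3]
    return o+d*(z-o[2])/d[2]
def proj(n,P,C=None):
    p=robot.camera_params(n);C=cam2world(n) if C is None else C
    c=np.linalg.inv(C)@np.r_[P,1];return np.array([p['fx']*c[0]/c[2]+p['cx'],p['fy']*c[1]/c[2]+p['cy']])
E
python3 - <<'E'
from h import *
s=robot.observe();print(s)
save('top','t0.png');save('side','s0.png')
for c in['top','side']:
    C=cam2world(c);print(c,C[:3,3],robot.camera_params(c)['fx'])
for q in['brass_bush','copper_slug','alu_hub','spacer','dish_yellow','dish_red','dish_blue','pad','stand','oil_can']:
  for c in ['top']:
    C=cam2world(c)
    for r in robot.landmark_of(q,c): print(q,c,round(r['p'],2),np.round((C@np.r_[r['centre'],1])[:3],3),np.round(proj(c,(C@np.r_[r['centre'],1])[:3])))
E
```

```text
{'clock': 0.0, 'qpos': array([ 1.13800452e+00,  4.23844129e-01,  1.63072333e+00,  1.89260838e-05,
        1.08860195e+00, -1.89767140e-02]), 'joint_vel': array([ 0.00054067, -0.00057271, -0.00137209,  0.00132564,  0.00122032,
       -0.00093411]), 'effort': array([ 3.58789766e-03, -5.57400942e+01, -2.81737608e+01,  8.10522192e-05,
        7.52751745e-03, -1.78867617e-05]), 'position': array([0.25103653, 0.57174938, 0.23053055]), 'eef_rot': array([ 2.05438631e-01,  9.78669682e-01, -7.66471845e-04, -1.84738983e-04]), 'force': array([-1.24502067,  0.0161297 , -0.73233497]), 'torque': array([0.01431139, 0.03705882, 0.00560789]), 'width': 0.08559583630198403}
top [ 0.46495433 -0.00128538  1.1137369 ] 485.3263221174233
side [ 0.25239882 -0.70754032  0.79994609] 503.2350308706727
brass_bush top 0.88 [ 0.612 -0.109 -0.   ] [367. 172.]
brass_bush top 0.85 [ 0.642 -0.224  0.002] [417. 159.]
copper_slug top 0.65 [ 0.472 -0.13   0.007] [377. 232.]
alu_hub top 0.75 [0.618 0.214 0.001] [227. 168.]
spacer top 0.96 [0.463 0.15  0.009] [254. 236.]
spacer top 0.76 [ 0.426  0.033 -0.003] [305. 252.]
dish_yellow top 0.83 [ 0.621  0.221 -0.001] [225. 167.]
dish_yellow top 0.32 [ 0.476 -0.136 -0.002] [379. 231.]
dish_red top 0.57 [ 0.642 -0.222 -0.002] [416. 159.]
dish_blue top 0.94 [ 0.474 -0.138 -0.005] [380. 232.]
pad top 0.83 [0.462 0.152 0.004] [253. 236.]
oil_can top 0.78 [0.443 0.361 0.   ] [161. 244.]
```

View pics/t0.png

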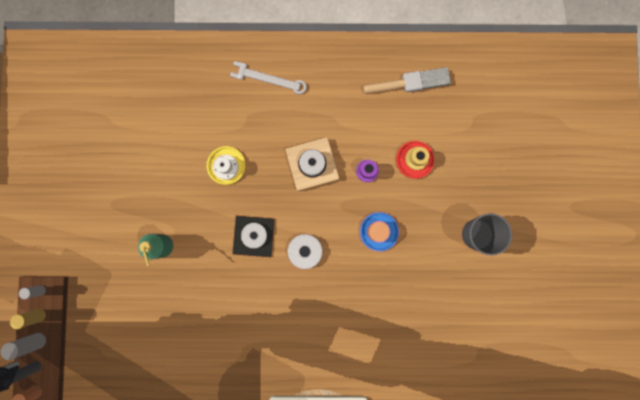

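View pics/s0.png

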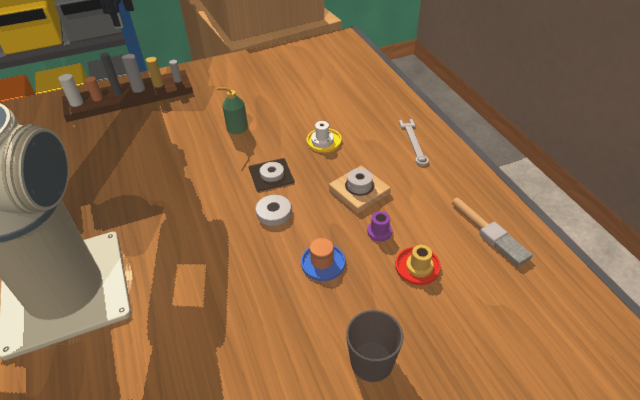

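The top view shows:
- The hub is in the yellow dish (225,166), the brass bush in the red (417,158) and the copper slug in the blue (379,232).
- The small spacer is on the pad (254,236), with the larger look-alike ring at (305,252).
- The pile and stand are at (312,163), and the purple bush is at (368,171).
- The oil can is at (155,246).

The side view agrees. Next I'll plan the first move.

```bash
cat >> h.py <<'E'
def shift(target,yaw=None,st=None):
    """tool-frame cm shift to world target; yaw: wanted world angle of tool y"""
    st=st or robot.observe();M=R.from_quat(st['eef_rot']).as_matrix()
    d=M.T@(np.array(target)-st['position'])*100
    cur=np.arctan2(M[1,1],M[0,1]);t=0
    if yaw is not None:
        t=-(yaw-cur);t=(t+np.pi/2)%np.pi-np.pi/2
    return np.round(d,2),round(t,3)
def find(q,c):
    C=cam2world(c);
    for r in robot.landmark_of(q,c):
        P=(C@np.r_[r['centre'],1])[:3];print(q,c,round(r['p'],2),np.round(P,4),np.round(proj(c,P,C)))
E
python3 - <<'E'
from h import *
print(robot.camera_params('wrist'))
print(shift([.44,.15,.25],0))
E
```

```text
{'fx': 296.4505256930271, 'fy': 296.4505256930271, 'cx': 319.93974229883884, 'cy': 201.88531225705856, 'hand_eye': array([[ 2.39345468e-04, -9.62725484e-01, -2.70480286e-01,
         6.95382091e-02],
       [ 9.99999948e-01,  1.71368281e-04,  2.74936281e-04,
         5.12912398e-05],
       [-2.18336423e-04, -2.70480337e-01,  9.62725475e-01,
        -1.42284824e-01],
       [ 0.00000000e+00,  0.00000000e+00,  0.00000000e+00,
         1.00000000e+00]])}
(array([-34.26, -31.07,  -1.87]), np.float64(1.157))
```

Emit:
{"name": "move_arm", "arguments": {
  "motion": [
    [100,-3.4,-3.1,-0.2,0.14],
    [100,-6.8,-6.2,-0.4,0.28],
    [100,-10.2,-9.3,-0.6,0.42],
    [100,-13.6,-12.4,-0.8,0.56],
    [100,-17,-15.5,-1,0.7],
    [100,-20.4,-18.6,-1.2,0.84],
    [100,-23.8,-21.7,-1.4,0.98],
    [100,-27.2,-24.8,-1.6,1.12]
  ]
}}

```text
clock: 1.4
position: [0.4011, 0.2342, 0.2477]
eef_rot: [0.696, 0.718, 0.0, 0.0]
force: [1.3, 0.2, 0.9]
width: 0.0852
```

Run:
```python
from h import *
print(robot.observe()['clock'],robot.observe()['position'],shift([.45,.12,.25],0))
```

```text
1.4 [0.40111934 0.23417516 0.24773965] (array([-11.57,   4.53,  -0.23]), np.float64(0.032))
```

Emit:
{"name": "move_arm", "arguments": {
  "motion": [
    [100,-4,1.6,0,0.03],
    [100,-8,3.2,0,0.03],
    [100,-11.5,4.5,0,0.03],
    [100,-11.5,4.5,0,0.03],
    [100,-11.5,4.5,0,0.03]
  ]
}}

```text
clock: 1.9
position: [0.45, 0.1219, 0.2474]
eef_rot: [0.705, 0.709, 0.0, -0.0]
force: [-0.4, 0.2, 0.6]
width: 0.0856
```

Run:
```python
from h import *
print(robot.observe()['position'],robot.observe()['joint_vel'].max())
save('wrist','w1.png')
for q in['spacer','pad','stand','alu_hub','dish_yellow']: find(q,'wrist')
```

```text
[0.450005   0.12188523 0.24738571] 0.03754940477273697
spacer wrist 0.77 [0.4622 0.1543 0.0055] [331. 149.]
spacer wrist 0.65 [0.43   0.029  0.0022] [306. 239.]
stand wrist 0.61 [0.6273 0.0205 0.0017] [445. 246.]
alu_hub wrist 0.79 [0.6135 0.2182 0.0062] [456.  98.]
```

View pics/w1.png

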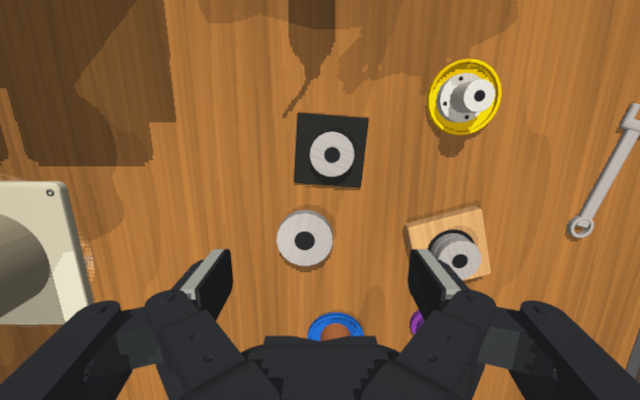

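```bash
cat >> h.py <<'E'
def blob(im,box,cond):
    """centre and fitted ellipse of biggest blob; cond(h,s,v)->mask; box u0,v0,u1,v1"""
    hsv=cv2.cvtColor(im,cv2.COLOR_RGB2HSV).astype(int)
    m=cond(hsv[...,0],hsv[...,1],hsv[...,2]).astype(np.uint8)*255
    k=np.zeros_like(m);k[box[1]:box[3],box[0]:box[2]]=255;m&=k
    cs,_=cv2.findContours(m,cv2.RETR_EXTERNAL,cv2.CHAIN_APPROX_NONE)
    c=max(cs,key=lambda c:cv2.contourArea(cv2.convexHull(c)));h=cv2.convexHull(c)
    # sample hull densely
    mm=np.zeros_like(m);cv2.drawContours(mm,[h],-1,255,-1);c,_=cv2.findContours(mm,cv2.RETR_EXTERNAL,cv2.CHAIN_APPROX_NONE)
    return c[0][:,0,:].astype(float)
def circ(n,pts,z,C=None):
    """back-project contour onto plane z and fit circle"""
    from scipy.optimize import least_squares
    P=np.array([ray(n,p,z,C)[:2] for p in pts])
    f=lambda a:np.hypot(P[:,0]-a[0],P[:,1]-a[1])-a[2]
    r=least_squares(f,[*P.mean(0),.03],loss='soft_l1',f_scale=.001);return np.round(r.x,4),round(float(np.sqrt(np.mean(r.fun**2))),4)
E
python3 - <<'E'
from h import *
im=cv2.imread('pics/w1.png')[:,:,::-1].copy()
print(circ('wrist',blob(im,(298,125,366,182),lambda h,s,v:(v>90)&(s<70)),.020))
print(circ('wrist',blob(im,(420,50,510,142),lambda h,s,v:(s>180)&(v>150)&(h>23)&(h<35)),.010))
for z in(.034,.048,.062):print(z,circ('wrist',blob(im,(434,225,482,285),lambda h,s,v:(v>110)&(s<60)),z))
im=cv2.imread('pics/t0.png')[:,:,::-1].copy()
print('top',circ('top',blob(im,(238,220,268,250),lambda h,s,v:(v>90)&(s<70)),.020))
E
```

```text
(array([0.4628, 0.1501, 0.0278]), 0.0003)
(array([0.6224, 0.219 , 0.043 ]), 0.0011)
0.034 (array([0.6292, 0.021 , 0.0313]), 0.0049)
0.048 (array([0.6221, 0.0277, 0.0301]), 0.0047)
0.062 (array([0.615 , 0.0345, 0.0288]), 0.0045)
top (array([0.4645, 0.149 , 0.0292]), 0.0006)
```

The wrist view shows the spacer at (332,155), the large ring at (305,240), the yellow dish at (465,97) and the pile at (455,255). Circle fits from both cameras put the spacer at (0.463, 0.150).

Run:
```python
from h import *
print(shift([.463,.150,.006],0))
```

```text
(array([ 2.64,  1.37, 24.13]), np.float64(0.009))
```

Emit:
{"name": "move_arm", "arguments": {
  "motion": [
    [100,2.6,1.4,4.5,0.01],
    [100,2.6,1.4,9,0.01],
    [100,2.6,1.4,13,0.01],
    [100,2.6,1.4,17,0.01],
    [100,2.6,1.4,20,0.01],
    [100,2.6,1.4,21,0.01],
    [100,2.6,1.4,22,0.01],
    [100,2.6,1.4,22,0.01]
  ]
}}

```text
clock: 3.0
position: [0.4637, 0.1489, 0.0272]
eef_rot: [0.708, 0.706, -0.0, -0.0]
force: [-0.3, -0.5, 0.0]
width: 0.0854
```

Run:
```python
from h import *
s=robot.observe();print(s['position'],s['force'],shift([.463,.150,.006],0))
save('wrist','w2.png');save('side','s2.png')
```

```text
[0.4636789  0.14894912 0.02719182] [-0.25759685 -0.54779596  0.04900594] (array([ 0.11, -0.07,  2.12]), np.float64(-0.002))
```

View pics/w2.png

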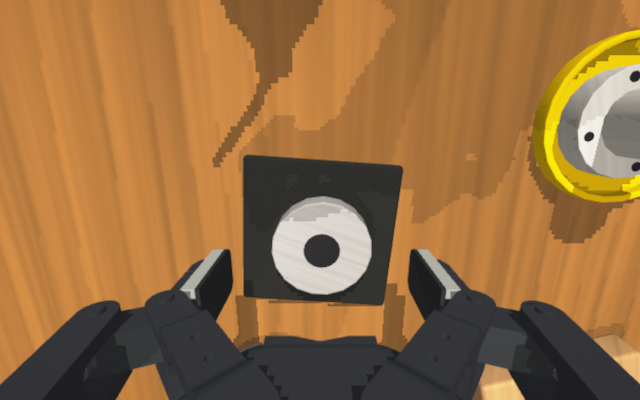

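View pics/s2.png

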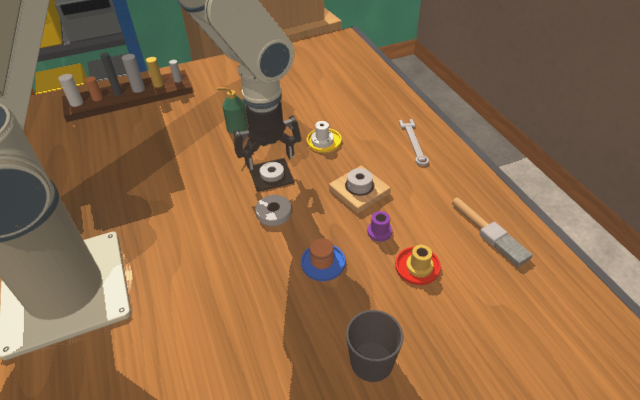

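The spacer is centred between the fingers (column 321). I'll descend and close.

Emit:
{"name": "move_arm", "arguments": {
  "motion": [
    [95,0.1,-0.1,0.7,0],
    [85,0.1,-0.1,1.4,0],
    [80,0.1,-0.1,2.1,0],
    [80,0.1,-0.1,2.1,0],
    [60,0.1,-0.1,2.1,0],
    [50,0.1,-0.1,2.1,0],
    [50,0.1,-0.1,2.1,0],
    [50,0.1,-0.1,2.1,0]
  ]
}}

```text
clock: 3.9
position: [0.4629, 0.1497, 0.0068]
eef_rot: [0.708, 0.706, 0.0, 0.0]
force: [-0.9, -1.5, 5.9]
width: 0.0536
```

Run:
```python
from h import *
s=robot.observe();print(s['position'],s['force'],s['width'])
save('wrist','w3.png')
```

```text
[0.46290068 0.14967757 0.00676784] [-0.85163683 -1.47828842  5.89261682] 0.05363708184678312
```

View pics/w3.png

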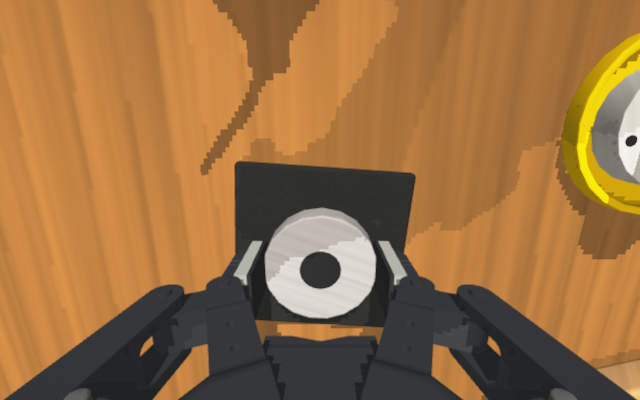

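Emit:
{"name": "move_arm", "arguments": {
  "motion": [
    [30,0,0,-0.5,0],
    [30,0,0,-1.5,0],
    [30,0,0,-4,0],
    [30,0,0,-8,0],
    [30,0,0,-12,0],
    [30,0,0,-16,0],
    [30,0,0,-18,0],
    [30,0,0,-18,0]
  ]
}}

```text
clock: 4.75
position: [0.4644, 0.1502, 0.1897]
eef_rot: [0.708, 0.706, 0.003, 0.002]
force: [0.4, -1.5, -3.8]
width: 0.0533
```

Run:
```python
from h import *
s=robot.observe();print(s['position'],s['force'],s['width'],shift([.625,-.03,.19],0))
```

```text
[0.46440404 0.15018423 0.18973976] [ 0.43107542 -1.53683292 -3.81632436] 0.053260125502484275 (array([-17.97,  16.11,   0.04]), np.float64(-0.003))
```

Emit:
{"name": "move_arm", "arguments": {
  "motion": [
    [30,-3,2.7,0,0],
    [30,-6,5.4,0,0],
    [30,-9,8,0,0],
    [30,-12,10.7,0,0],
    [30,-15,13.4,0,0],
    [30,-18,16.1,0,0],
    [30,-18,16.1,0,0],
    [30,-18,16.1,0,0]
  ]
}}

```text
clock: 5.55
position: [0.622, -0.0315, 0.1841]
eef_rot: [0.709, 0.705, -0.001, -0.001]
force: [-0.2, 0.4, -3.4]
width: 0.0529
```

Run:
```python
from h import *
s=robot.observe();print(s['position'],s['force'],s['width'],s['joint_vel'].max())
save('wrist','w4.png')
for q in ['stand','spacer']: find(q,'wrist')
```

```text
[ 0.62199982 -0.03147768  0.18409727] [-0.20104256  0.44277073 -3.43188516] 0.05292560882189875 0.029874146684567903
spacer wrist 0.85 [ 0.6219 -0.0286  0.1826] [322. 251.]
spacer wrist 0.62 [0.4288 0.0309 0.0013] [141. 127.]
```

View pics/w4.png

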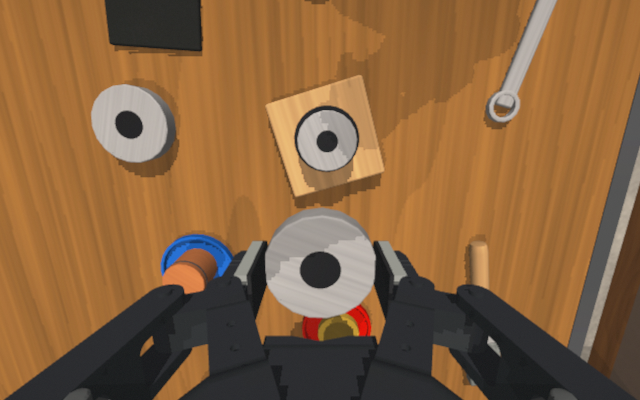

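Run:
```python
from h import *
im=cv2.imread('pics/w4.png')[:,:,::-1].copy()
b=blob(im,(298,108,358,170),lambda h,s,v:(v>95)&(s<60))
print(b.min(0),b.max(0))
for z in(.034,.041,.048,.055,.062):print(z,circ('wrist',b,z))
# block corners by hand-free: wood mask
hsv=cv2.cvtColor(im,cv2.COLOR_RGB2HSV)
b2=blob(im,(255,65,395,205),lambda h,s,v:(s<140)&(v>150))
q=cv2.minAreaRect(b2.astype(np.float32));print(q)
a=cv2.approxPolyDP(b2.astype(np.int32).reshape(-1,1,2),6,True)[:,0];print(a)
P=np.array([ray('wrist',p,.02)[:2] for p in a]);print(np.round(P,4),P.mean(0))
b3=blob(im,(262,200,378,322),lambda h,s,v:(v>95)&(s<60))
zt=robot.observe()['position'][2]+.0132
print(circ('wrist',b3[b3[:,1]>270],zt),circ('wrist',b3,zt))
```

```text
[298. 110.] [356. 169.]
0.034 (array([0.6271, 0.0184, 0.0288]), 0.0004)
0.041 (array([0.6269, 0.0189, 0.0281]), 0.0004)
0.048 (array([0.6268, 0.0194, 0.0274]), 0.0004)
0.055 (array([0.6267, 0.0199, 0.0267]), 0.0004)
0.062 (array([0.6265, 0.0204, 0.026 ]), 0.0004)
((326.761474609375, 136.37155151367188), (100.76333618164062, 101.81693267822266), 73.3007583618164)
[[360  75]
 [266 105]
 [295 196]
 [383 171]]
[[ 0.6591  0.0794]
 [ 0.5672  0.0521]
 [ 0.5936 -0.0407]
 [ 0.6863 -0.0138]] [0.62656731 0.01924752]Traceback (most recent call last):
  File "<stdin>", line 14, in <module>
  File "h.py", line 44, in circ
    P=np.array([ray(n,p,z,C)[:2] for p in pts])
                ~~~^^^^^^^^^
  File "h.py", line 13, in ray
    p=robot.camera_params(n);C=cam2world(n) if C is None else C
                               ~~~~~~~~~^^^
  File "h.py", line 7, in cam2world
    p=robot.camera_params(n)
ValueError: time passes only in moves, steps and waits
```

```bash
sed -i 's/^def ray/_cp={}\ndef CP(n):\n    if n not in _cp:_cp[n]=robot.camera_params(n)\n    return _cp[n]\ndef ray/; s/p=robot.camera_params(n);C=/p=CP(n);C=/; s/    P=np.array(\[ray/    C=cam2world(n) if C is None else C\n    P=np.array([ray/' h.py
python3 - <<'E'
from h import *
im=cv2.imread('pics/w4.png')[:,:,::-1].copy()
b3=blob(im,(262,200,378,322),lambda h,s,v:(v>95)&(s<60))
zt=robot.observe()['position'][2]+.0132
print(b3.min(0),b3.max(0))
for dz in(-.004,0,.004):print(circ('wrist',b3[b3[:,1]>270],zt+dz),circ('wrist',b3,zt+dz))
print(robot.observe()['position'],shift([.6268,.0192,.09],0))
E
```

```text
[265. 208.] [375. 317.]
(array([ 0.6208, -0.0334,  0.0277]), 0.0002) (array([ 0.6208, -0.0315,  0.0289]), 0.0009)
(array([ 0.6208, -0.0313,  0.0268]), 0.0002) (array([ 0.6208, -0.0294,  0.028 ]), 0.0009)
(array([ 0.6208, -0.0291,  0.026 ]), 0.0002) (array([ 0.6209, -0.0273,  0.0271]), 0.0009)
[ 0.62164799 -0.02998231  0.1852055 ] (array([4.92, 0.53, 9.52]), np.float64(-0.002))
```

The pile is at (327,140) in the wrist view, and the block's centre agrees with it: (0.627, 0.019). The radius suggests the top lies at about 42–44 mm, and I'll check that by feel.

Emit:
{"name": "move_arm", "arguments": {
  "motion": [
    [30,1.5,0.2,2,0],
    [30,3.5,0.4,5,0],
    [30,4.9,0.55,8,0],
    [30,4.9,0.55,10.5,0],
    [30,4.9,0.55,11,0],
    [30,4.9,0.55,11,0],
    [30,4.9,0.55,11,0]
  ]
}}

```text
clock: 6.4
position: [0.6294, 0.0183, 0.0776]
eef_rot: [0.708, 0.706, 0.001, 0.001]
force: [0.3, -0.3, -1.7]
width: 0.0531
```

Run:
```python
from h import *
s=robot.observe();print(s['position'],s['force'],s['width'],shift([.6272,.019,.07],0))
save('side','s5.png');save('wrist','w5.png')
```

```text
[0.62944584 0.01828871 0.07762434] [ 0.31210667 -0.34825799 -1.68428266] 0.05312962526927997 (array([ 0.07, -0.23,  0.76]), np.float64(-0.003))
```

View pics/s5.png

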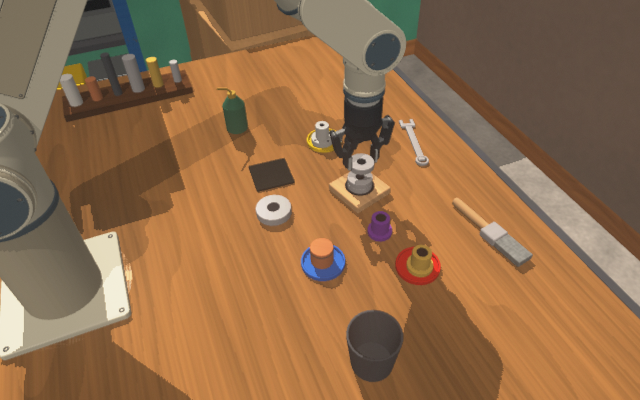

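Run:
```python
from h import *
for i in range(3):
    s=robot.observe();print(s['position'],s['force'],shift([.6272,.019,.056],0)); 
    robot.snapshot('side')
im=cv2.imread('pics/w5.png')[:,:,::-1].copy()
b3=blob(im,(262,200,378,322),lambda h,s,v:(v>95)&(s<60))
zt=.079+.013
print(b3.min(0),b3.max(0));print(circ('wrist',b3[b3[:,1]>270],zt))
im=cv2.imread('pics/s5.png')[:,:,::-1].copy()
cv2.imwrite('pics/s5c.png',cv2.resize(im[120:220,310:410],None,fx=6,fy=6,interpolation=2)[:,:,::-1])
```

```text
[0.62981994 0.01804459 0.07803474] [-0.21371678  0.49126756 -2.88804896] (array([ 0.09, -0.27,  2.2 ]), np.float64(-0.003))
[0.62973917 0.01798283 0.07793811] [ 0.32821969 -0.14603837 -2.96118832] (array([ 0.1 , -0.26,  2.19]), np.float64(-0.003))
[0.62958289 0.01793956 0.07774816] [-0.24689328 -0.51481293 -3.21831039] (array([ 0.11, -0.24,  2.17]), np.float64(-0.003))
[265. 200.] [375. 317.]
(array([0.6285, 0.0172, 0.0265]), 0.0002)
```

View pics/s5c.png

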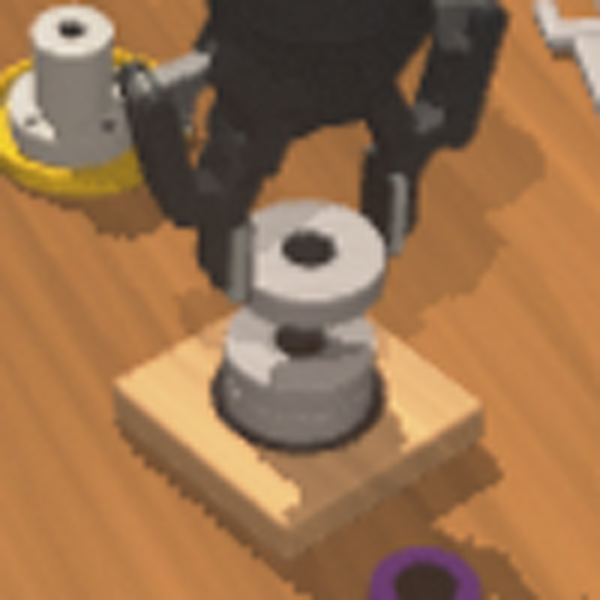

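View pics/w5.png

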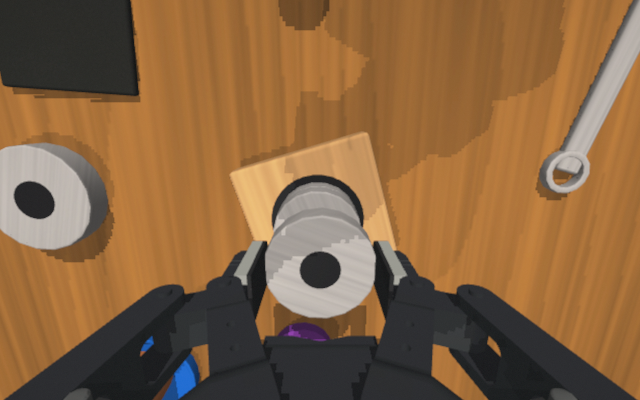

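Emit:
{"name": "move_arm", "arguments": {
  "motion": [
    [30,0.1,-0.2,0.7,0],
    [30,0.1,-0.2,1.4,0],
    [30,0.1,-0.2,1.9,0],
    [30,0.1,-0.2,1.9,0],
    [30,0.1,-0.2,1.9,0]
  ]
}}

```text
clock: 7.15
position: [0.6266, 0.0192, 0.0569]
eef_rot: [0.708, 0.706, -0.0, -0.0]
force: [-0.8, 0.0, -3.1]
width: 0.0535
```

Run:
```python
from h import *
s=robot.observe();print(s['position'],s['force'],s['width'],shift([.6274,.019,.056],0))
im=save('wrist','w6.png')
im=save('side','s6.png')
cv2.imwrite('pics/s6c.png',cv2.resize(im[120:220,310:410],None,fx=6,fy=6,interpolation=2)[:,:,::-1])
```

```text
[0.62657157 0.01915611 0.0568693 ] [-0.77417753  0.0057619  -3.09183132] 0.05349709690249635 (array([-0.02,  0.08,  0.09]), np.float64(-0.003))
```

View pics/s6c.png

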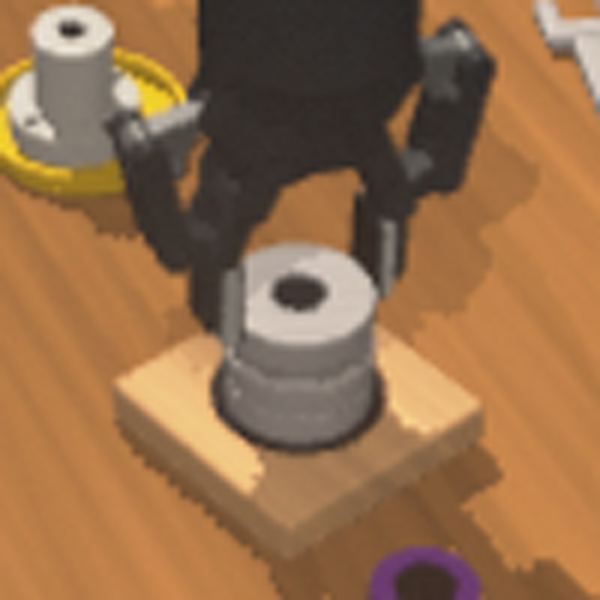

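View pics/w6.png

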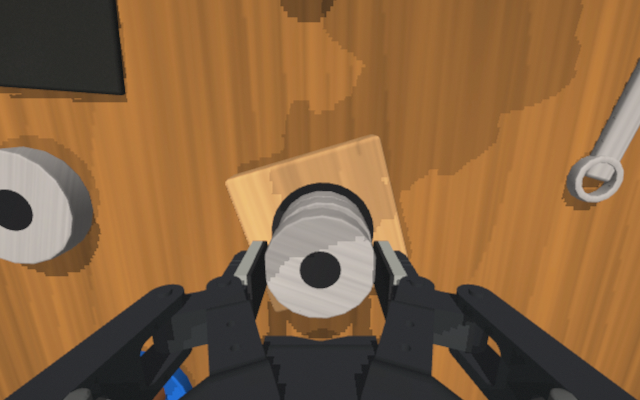

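Emit:
{"name": "move_arm", "arguments": {
  "motion": [
    [30,0,0.1,0.3,0],
    [30,0,0.1,0.6,0],
    [30,0,0.1,0.6,0]
  ]
}}

```text
clock: 7.55
position: [0.6275, 0.0191, 0.0509]
eef_rot: [0.708, 0.706, -0.0, -0.0]
force: [-0.6, 0.8, -2.9]
width: 0.0533
```

Emit:
{"name": "move_arm", "arguments": {
  "motion": [
    [30,0,0,0.15,0],
    [30,0,0,0.3,0],
    [30,0,0,0.3,0]
  ]
}}

```text
clock: 7.85
position: [0.6276, 0.0191, 0.0481]
eef_rot: [0.708, 0.706, -0.0, -0.0]
force: [1.4, -0.2, -3.0]
width: 0.0532
```

Emit:
{"name": "move_arm", "arguments": {
  "motion": [
    [30,0,0,0.1,0],
    [30,0,0,0.2,0],
    [30,0,0,0.2,0]
  ]
}}

```text
clock: 8.15
position: [0.6278, 0.0192, 0.0479]
eef_rot: [0.708, 0.706, 0.0, 0.0]
force: [-4.8, -0.3, 11.5]
width: 0.0534
```

Emit:
{"name": "move_arm", "arguments": {
  "motion": [
    [30,0,0,0.1,0],
    [30,0,0,0.15,0],
    [30,0,0,0.15,0]
  ]
}}

```text
clock: 8.45
position: [0.6278, 0.0192, 0.0478]
eef_rot: [0.708, 0.706, 0.0, 0.0]
force: [-10.4, -0.5, 23.2]
width: 0.0536
```

Contact came at TCP z ≈ 0.048, so the pile top is about 47 mm up. I'll relax the push, then open.

Emit:
{"name": "move_arm", "arguments": {
  "motion": [
    [30,0,0,-0.25,0],
    [30,0,0,-0.25,0],
    [30,0,0,-0.25,0]
  ]
}}

```text
clock: 8.75
position: [0.6282, 0.0192, 0.0479]
eef_rot: [0.708, 0.706, 0.0, 0.0]
force: [-1.8, 0.1, 6.5]
width: 0.0537
```

Emit:
{"name": "move_arm", "arguments": {
  "motion": [
    [72,0,0,0,0],
    [74,0,0,0,0],
    [78,0,0,0,0],
    [84,0,0,0,0],
    [100,0,0,0,0],
    [100,0,0,0,0],
    [100,0,0,0,0]
  ]
}}

```text
clock: 9.45
position: [0.6277, 0.0192, 0.0473]
eef_rot: [0.708, 0.706, -0.0, -0.0]
force: [0.2, -0.2, 0.1]
width: 0.0854
```

Run:
```python
from h import *
s=robot.observe();print(s['position'],s['force'],s['width'])
im=save('wrist','w7.png')
im=save('side','s7.png')
cv2.imwrite('pics/s7c.png',cv2.resize(im[120:220,310:410],None,fx=6,fy=6,interpolation=2)[:,:,::-1])
```

```text
[0.62774602 0.01916714 0.04728556] [ 0.24240904 -0.15700853  0.05364334] 0.08542454700894253
```

View pics/s7c.png

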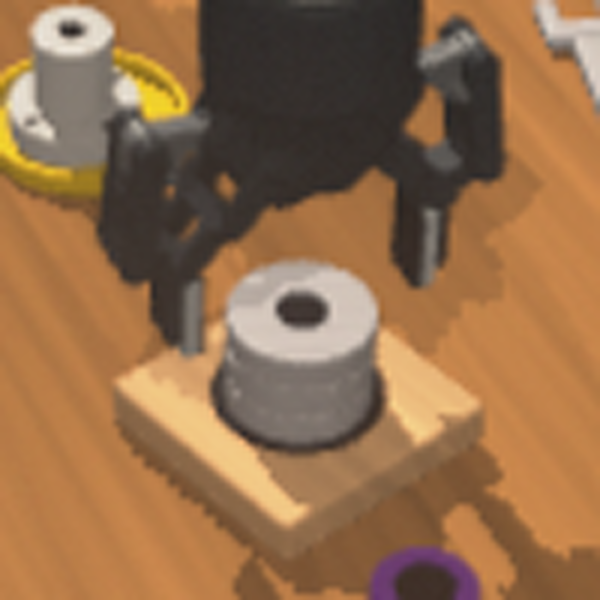

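The spacer sits flat and flush on the pile. Next is the hub: lift and look.

Emit:
{"name": "move_arm", "arguments": {
  "motion": [
    [100,0,0,-2,0],
    [100,0,0,-5,0],
    [100,0,0,-9,0],
    [100,0,0,-13,0],
    [100,4,0,-15,0],
    [100,8,-0.3,-15,0],
    [100,12,-0.6,-15,0],
    [100,15,-0.6,-15,0]
  ]
}}

```text
clock: 10.35
position: [0.6217, 0.1713, 0.1978]
eef_rot: [0.708, 0.706, 0.0, 0.0]
force: [-0.2, 0.8, -0.8]
width: 0.085
```

Emit:
{"name": "move_arm", "arguments": {
  "motion": [
    [100,0,0,0,0],
    [100,0,0,0,0]
  ]
}}

```text
clock: 10.55
position: [0.6219, 0.1696, 0.1972]
eef_rot: [0.708, 0.707, -0.0, 0.0]
force: [-0.1, -0.8, -0.7]
width: 0.0853
```

Run:
```python
from h import *
s=robot.observe();print(s['position'],s['joint_vel'].max(),s['width'])
im=save('wrist','w8.png')
for q in['alu_hub','dish_yellow','pad','spacer']:find(q,'wrist')
```

```text
[0.62193266 0.16959675 0.19720373] 0.006938041344426147 0.08527466085010948
alu_hub wrist 0.77 [0.6131 0.2158 0.0068] [313. 139.]
pad wrist 0.87 [0.4621 0.1497 0.0036] [184. 197.]
spacer wrist 0.97 [ 0.4307  0.0306 -0.0018] [174. 284.]
spacer wrist 0.65 [0.6267 0.0192 0.044 ] [325. 314.]
```

View pics/w8.png

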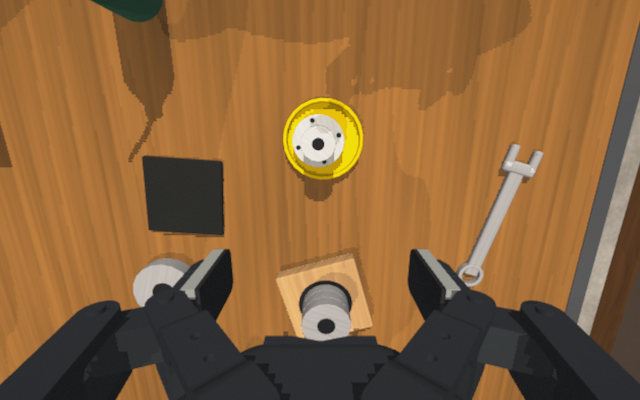

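Run:
```python
from h import *
im=cv2.imread('pics/w8.png')[:,:,::-1].copy()
cv2.imwrite('pics/w8c.png',cv2.resize(im[85:195,270:370],None,fx=5,fy=5,interpolation=2)[:,:,::-1])
C=cam2world('wrist')
print('dish',circ('wrist',blob(im,(275,90,372,186),lambda h,s,v:(s>180)&(v>120)&(h>23)&(h<35)),.010,C))
b=blob(im,(308,136,328,154),lambda h,s,v:(v<80));print('bore',b.mean(0),circ('wrist',b,.054,C))
b=blob(im,(290,108,352,165),lambda h,s,v:(s<60)&(v>90));print('flange',circ('wrist',b,.018,C))
b=blob(im,(130,140,235,235),lambda h,s,v:(v<75));a=cv2.approxPolyDP(b.astype(np.int32).reshape(-1,1,2),6,True)[:,0];print(a)
P=np.array([ray('wrist',p,.006,C)[:2] for p in a]);print(np.round(P,4),P.mean(0))
```

```text
dish (array([0.6244, 0.2152, 0.0431]), 0.0004)
bore [317.75862069 143.82758621] (array([0.6195, 0.2139, 0.0048]), 0.0002)
flange (array([0.6194, 0.2145, 0.0269]), 0.0006)
[[143 157]
 [149 229]
 [223 233]
 [220 161]]
[[0.4231 0.1963]
 [0.416  0.1103]
 [0.5043 0.1048]
 [0.509  0.1915]] [0.46308866 0.15071999]
```

View pics/w8c.png

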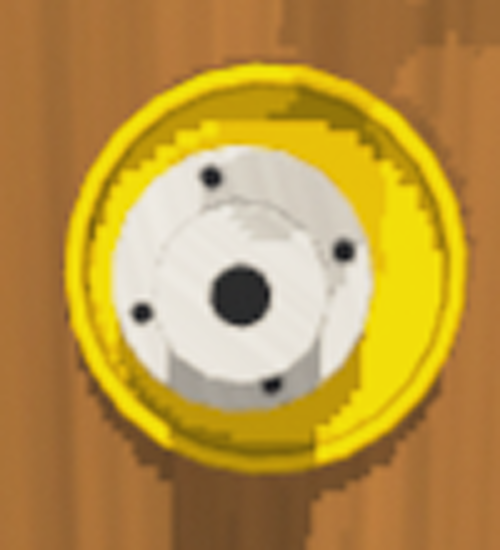

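Run:
```python
from h import *
print(shift([.6202,.2142,.023],0))
```

```text
(array([ 4.63, -0.23, 17.43]), np.float64(-0.004))
```

Emit:
{"name": "move_arm", "arguments": {
  "motion": [
    [100,2,-0.1,3,0],
    [100,4.6,-0.2,7,0],
    [100,4.6,-0.2,11,0],
    [100,4.6,-0.2,14,0],
    [100,4.6,-0.2,16,0],
    [100,4.6,-0.2,17.4,0],
    [100,4.6,-0.2,17.4,0],
    [100,4.6,-0.2,17.4,0]
  ]
}}

```text
clock: 11.6
position: [0.621, 0.2149, 0.0239]
eef_rot: [0.708, 0.706, 0.0, 0.0]
force: [0.5, -0.4, -0.1]
width: 0.0852
```

Run:
```python
from h import *
s=robot.observe();print(s['position'],s['force'])
im=save('wrist','w9.png')
```

```text
[0.62097686 0.21492438 0.02393422] [ 0.51266588 -0.3935847  -0.09399078]
```

View pics/w9.png

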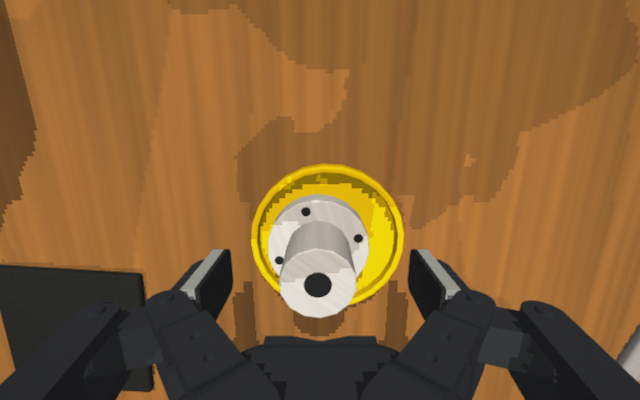

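Run:
```python
from h import *
C=cam2world('wrist');print(ray('wrist',(317.5,284.5),.054,C),robot.observe()['position'])
```

```text
[0.61943334 0.21565966 0.054     ] [0.6213508  0.21512828 0.02452559]
```

Emit:
{"name": "move_arm", "arguments": {
  "motion": [
    [60,0,-0.1,0,0],
    [60,0,-0.1,0.1,0],
    [50,0,-0.1,0.1,0],
    [45,0,-0.1,0.1,0],
    [25,0,-0.1,0.1,0],
    [10,0,-0.1,0.1,0],
    [10,0,-0.1,0.1,0],
    [10,0,-0.1,0.1,0]
  ]
}}

```text
clock: 12.45
position: [0.6196, 0.2153, 0.0229]
eef_rot: [0.708, 0.706, 0.0, 0.0]
force: [-1.6, -0.6, 5.4]
width: 0.0322
```

Emit:
{"name": "move_arm", "arguments": {
  "motion": [
    [10,0,0,-0.5,0],
    [10,0,0,-1.5,0],
    [10,0,0,-4,0],
    [10,0,0,-7,0],
    [10,0,0,-9,0],
    [10,0,0,-9,0]
  ]
}}

```text
clock: 13.05
position: [0.6215, 0.2159, 0.1159]
eef_rot: [0.708, 0.706, 0.003, 0.001]
force: [1.4, -1.2, -1.4]
width: 0.0325
```

Run:
```python
from h import *
im=save('wrist','w10.png');s=robot.observe();print(s['position'],s['force'],s['width'],shift([.463,.150,.12],0))
```

```text
[0.62023978 0.21548306 0.11390232] [ 0.03280618 -0.30229895 -3.38162032] 0.03249971186828303 (array([ -6.6 , -15.7 ,  -0.66]), np.float64(-0.003))
```

View pics/w10.png

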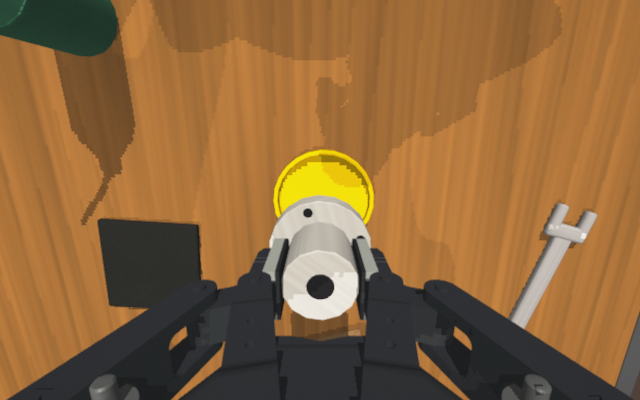

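The hub is gripped upright and the dish is empty. Now to the pad.

Emit:
{"name": "move_arm", "arguments": {
  "motion": [
    [10,-1.5,-3.5,0,0],
    [10,-3,-7,0,0],
    [10,-4.5,-10.5,0,0],
    [10,-6,-14,0,0],
    [10,-6.6,-15.7,2,0],
    [10,-6.6,-15.7,5,0],
    [10,-6.6,-15.7,7.5,0],
    [10,-6.6,-15.7,7.5,0]
  ]
}}

```text
clock: 13.9
position: [0.4589, 0.1487, 0.034]
eef_rot: [0.708, 0.706, -0.003, -0.002]
force: [-0.7, 0.3, -3.0]
width: 0.0321
```

Run:
```python
from h import *
im=save('wrist','w11.png');s=robot.observe();print(s['position'],s['force'],s['width'],shift([.463,.150,.025],0))
```

```text
[0.46011133 0.14902833 0.03547629] [ 0.47979687 -0.19397556 -2.28933384] 0.03261964497251301 (array([0.1 , 0.29, 1.05]), np.float64(-0.003))
```

View pics/w11.png

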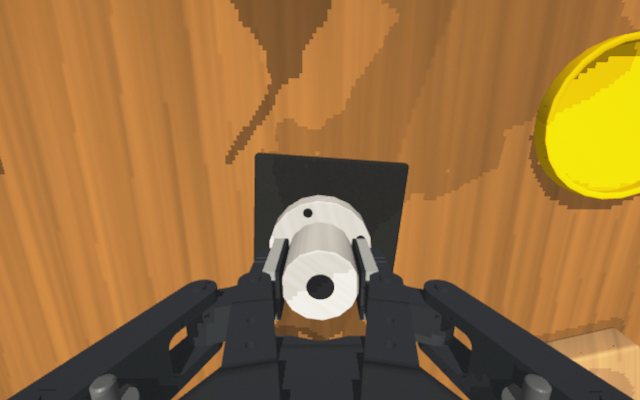

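Emit:
{"name": "move_arm", "arguments": {
  "motion": [
    [10,0.1,0.25,0.4,0],
    [10,0.1,0.25,0.7,0],
    [10,0.1,0.25,0.8,0],
    [10,0.1,0.25,0.8,0]
  ]
}}

```text
clock: 14.35
position: [0.4649, 0.1507, 0.0297]
eef_rot: [0.708, 0.706, 0.0, 0.0]
force: [0.4, -0.5, -1.5]
width: 0.0323
```

Emit:
{"name": "move_arm", "arguments": {
  "motion": [
    [10,0,0,0.1,0],
    [10,0,0,0.2,0],
    [10,0,0,0.2,0]
  ]
}}

```text
clock: 14.65
position: [0.4646, 0.1507, 0.0274]
eef_rot: [0.708, 0.706, 0.0, 0.0]
force: [0.2, 0.3, -2.2]
width: 0.0324
```

Emit:
{"name": "move_arm", "arguments": {
  "motion": [
    [10,0,0,0.1,0],
    [10,0,0,0.2,0],
    [10,0,0,0.2,0]
  ]
}}

```text
clock: 14.95
position: [0.4645, 0.1506, 0.0252]
eef_rot: [0.708, 0.706, -0.0, -0.0]
force: [0.4, -0.2, -2.0]
width: 0.0325
```

Emit:
{"name": "move_arm", "arguments": {
  "motion": [
    [10,0,0,0.1,0],
    [10,0,0,0.1,0]
  ]
}}

```text
clock: 15.15
position: [0.4646, 0.1506, 0.0248]
eef_rot: [0.708, 0.706, -0.0, 0.0]
force: [-1.7, -0.7, 6.6]
width: 0.0325
```

Emit:
{"name": "move_arm", "arguments": {
  "motion": [
    [42,0,0,0,0],
    [46,0,0,0,0],
    [54,0,0,0,0],
    [70,0,0,0,0],
    [100,0,0,0,0],
    [100,0,0,0,0],
    [100,0,0,-1,0],
    [100,0,0,-3,0]
  ]
}}

```text
clock: 15.95
position: [0.4636, 0.1503, 0.0541]
eef_rot: [0.708, 0.706, -0.001, -0.001]
force: [0.1, -0.1, -0.7]
width: 0.0852
```

Emit:
{"name": "move_arm", "arguments": {
  "motion": [
    [100,0,0,-4,0],
    [100,0,0,-8,0],
    [100,0,0,-12,0],
    [100,0,0,-15,0],
    [100,-4,1.5,-15,0],
    [100,-8,3,-15,0],
    [100,-12,5,-15,0],
    [100,-16,7,-15,0]
  ]
}}

```text
clock: 16.75
position: [0.5345, -0.0111, 0.2054]
eef_rot: [0.708, 0.706, 0.0, 0.0]
force: [0.7, 1.5, -0.2]
width: 0.0851
```

Run:
```python
from h import *
im=save('wrist','w12.png');s=robot.observe();print(s['position'],s['force'],s['width'],shift([.64,-.265,.19],0))
im=save('side','s12.png')
```

```text
[ 0.53793256 -0.01600476  0.20580851] [ 3.16694997 -3.64832894  1.58185455] 0.08590882015919059 (array([-24.85,  10.31,   1.69]), np.float64(-0.005))
```

View pics/s12.png

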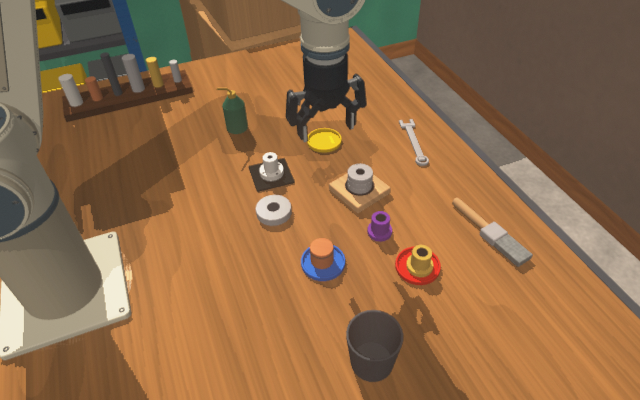

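The hub stands on the pad at (270,165) and the spacer on the pile. On to the brass bush.

Emit:
{"name": "move_arm", "arguments": {
  "motion": [
    [100,-4,1.6,0,0],
    [100,-8,3.3,0,0],
    [100,-12,5,0,0],
    [100,-16,6.7,0,0],
    [100,-20,8.4,0.5,0],
    [100,-24,10.1,1,0],
    [100,-24.8,10.3,1,0],
    [100,-24.8,10.3,1,0]
  ]
}}

```text
clock: 17.65
position: [0.6361, -0.2586, 0.1942]
eef_rot: [0.709, 0.705, -0.0, -0.0]
force: [0.5, 0.6, 0.5]
width: 0.0856
```

Emit:
{"name": "move_arm", "arguments": {
  "motion": [
    [100,0,0,0,0],
    [100,0,0,0,0]
  ]
}}

```text
clock: 17.85
position: [0.636, -0.2562, 0.1947]
eef_rot: [0.708, 0.707, 0.0, -0.0]
force: [-0.4, 0.1, -0.5]
width: 0.0852
```

Run:
```python
from h import *
s=robot.observe();print(s['position'],s['joint_vel'].max())
im=save('wrist','w13.png')
for q in['brass_bush','dish_red','dish_blue','copper_slug']:find(q,'wrist')
```

```text
[ 0.63601784 -0.25615448  0.19471833] 0.0033301619044454915
brass_bush wrist 0.93 [ 0.6153 -0.1077  0.0031] [300.  37.]
brass_bush wrist 0.58 [ 0.6425 -0.2246 -0.0009] [326. 153.]
copper_slug wrist 0.58 [ 0.4706 -0.1358  0.0056] [160.  66.]
```

View pics/w13.png

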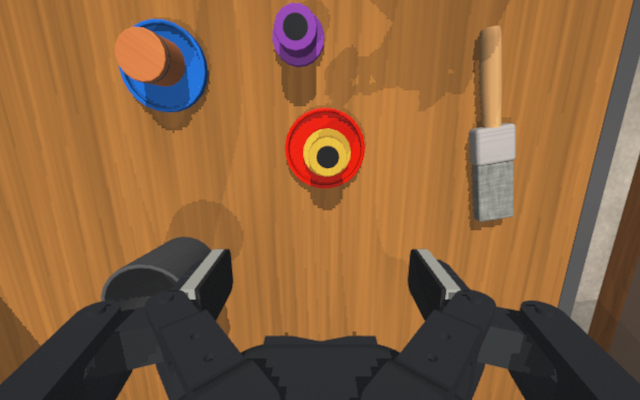

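Run:
```python
from h import *
im=cv2.imread('pics/w13.png')[:,:,::-1].copy()
C=cam2world('wrist')
print('red',circ('wrist',blob(im,(275,100,375,195),lambda h,s,v:(s>180)&(v>120)&((h<8)|(h>172))),.010,C))
b=blob(im,(312,140,345,172),lambda h,s,v:(v<80));print('bore',b.mean(0),circ('wrist',b,.049,C))
b=blob(im,(295,118,358,182),lambda h,s,v:(h>15)&(h<35)&(v>120));print('all',circ('wrist',b,.014,C))
print('blue',circ('wrist',blob(im,(110,5,220,120),lambda h,s,v:(s>150)&(v>90)&(h<125)&(h>95)),.010,C))
im=cv2.imread('pics/w12.png')[:,:,::-1].copy();cv2.imwrite('pics/x.png',im[:,:,::-1])
im=cv2.imread('pics/t0.png')[:,:,::-1].copy()
print('blue top',circ('top',blob(im,(355,208,405,256),lambda h,s,v:(s>150)&(v>90)&(h<125)&(h>95)),.010))
print('red top',circ('top',blob(im,(390,138,440,182),lambda h,s,v:(s>180)&(v>120)&((h<8)|(h>172))),.010))
print('yel top',circ('top',blob(im,(200,140,250,190),lambda h,s,v:(s>180)&(v>120)&(h>23)&(h<35)),.010))
print(shift([.643,-.223,.025],0))
```

```text
red (array([ 0.6406, -0.2199,  0.0434]), 0.0004)
bore [327.10344828 156.60344828] (array([ 0.6428, -0.2237,  0.0099]), 0.0003)
all (array([ 0.6426, -0.2233,  0.0252]), 0.0004)
blue (array([ 0.4764, -0.1376,  0.0429]), 0.0016)
blue top (array([ 0.4747, -0.1343,  0.0406]), 0.0008)
red top (array([ 0.6401, -0.2174,  0.0425]), 0.0008)Traceback (most recent call last):
  File "<stdin>", line 12, in <module>
  File "h.py", line 41, in blob
    c=max(cs,key=lambda c:cv2.contourArea(cv2.convexHull(c)));h=cv2.convexHull(c)
ValueError: max() iterable argument is empty
```

Run:
```python
from h import *
print(shift([.6433,-.2235,.020],0))
```

```text
(array([ 3.36,  0.67, 17.47]), np.float64(-0.002))
```

Emit:
{"name": "move_arm", "arguments": {
  "motion": [
    [100,1.5,0.3,3,0],
    [100,3.4,0.7,7,0],
    [100,3.4,0.7,11,0],
    [100,3.4,0.7,14,0],
    [100,3.4,0.7,16,0],
    [100,3.4,0.7,17.4,0],
    [100,3.4,0.7,17.4,0],
    [100,3.4,0.7,17.4,0]
  ]
}}

```text
clock: 18.9
position: [0.644, -0.224, 0.0209]
eef_rot: [0.708, 0.706, 0.0, 0.0]
force: [0.5, -0.4, -0.0]
width: 0.0857
```

Run:
```python
from h import *
im=save('wrist','w14.png')
C=cam2world('wrist')
b=blob(im,(280,240,360,320),lambda h,s,v:(v<80));print('bore',b.mean(0),circ('wrist',b,.049,C))
s=robot.observe();print(s['position'],s['force'])
```

```text
bore [317.83206107 280.33587786] (array([ 0.6427, -0.2231,  0.0106]), 0.0001)
[ 0.64447845 -0.22420671  0.02161927] [-0.10071754 -0.53474189 -0.15145132]
```

View pics/w14.png

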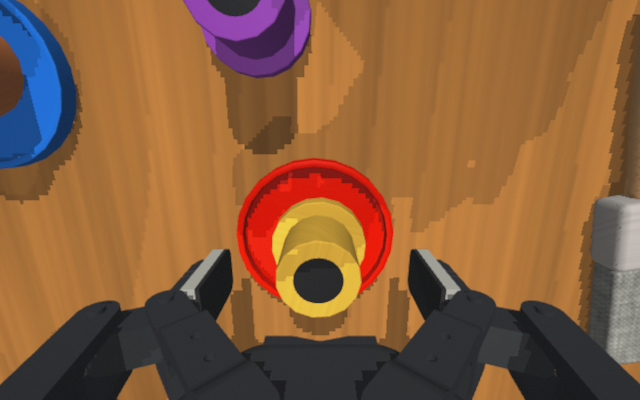

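Emit:
{"name": "move_arm", "arguments": {
  "motion": [
    [70,0.1,-0.1,0,0],
    [65,0.1,-0.1,0.1,0],
    [55,0.1,-0.1,0.1,0],
    [50,0.1,-0.1,0.1,0],
    [25,0.1,-0.1,0.1,0],
    [10,0.1,-0.1,0.1,0],
    [10,0.1,-0.1,0.1,0],
    [10,0.1,-0.1,0.1,0]
  ]
}}

```text
clock: 19.75
position: [0.6429, -0.223, 0.0199]
eef_rot: [0.708, 0.706, 0.0, 0.0]
force: [-1.0, -0.2, 5.9]
width: 0.0365
```

Emit:
{"name": "move_arm", "arguments": {
  "motion": [
    [10,0,0,-0.5,0],
    [10,0,0,-1.5,0],
    [10,0,0,-4,0],
    [10,0,0,-8,0],
    [10,0,0,-11,0],
    [10,0,0,-11,0],
    [10,0,0,-11,0]
  ]
}}

```text
clock: 20.45
position: [0.6424, -0.2228, 0.1296]
eef_rot: [0.708, 0.706, 0.0, 0.0]
force: [0.3, 0.6, -4.2]
width: 0.0364
```

Run:
```python
from h import *
s=robot.observe();print(s['position'],s['force'],s['width'],shift([.625,.155,.14],0))
im=save('wrist','w15.png')
C=cam2world('wrist')
b=blob(im,(280,240,360,320),lambda h,s,v:(v<80));print('bore',b.mean(0),circ('wrist',b,s['position'][2]+.0275,C))
```

```text
[ 0.64235824 -0.22282624  0.12956498] [ 0.25741797  0.57024926 -4.18543862] 0.03644775033121019 (array([37.78, -1.85, -1.05]), np.float64(-0.003))
bore [319.93076923 283.56153846] (array([ 0.6407, -0.2221,  0.0105]), 0.0001)
```

View pics/w15.png

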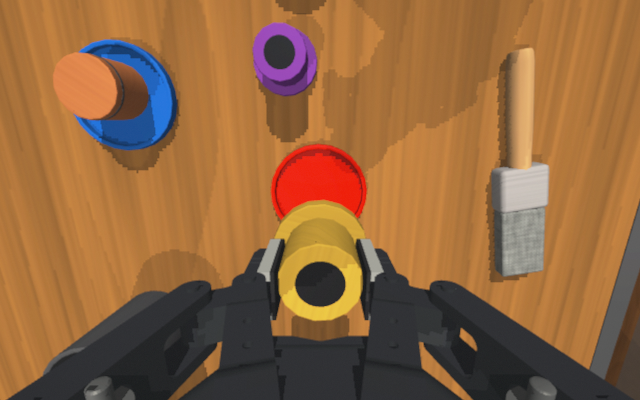

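The brass bush is gripped. I'll carry it to the yellow dish.

Emit:
{"name": "move_arm", "arguments": {
  "motion": [
    [10,4,-0.2,-0.5,0],
    [10,8.5,-0.4,-1,0],
    [10,13,-0.6,-1,0],
    [10,17.5,-0.9,-1,0],
    [10,22,-1.1,-1,0],
    [10,26.5,-1.3,-1,0],
    [10,31,-1.6,-1,0],
    [10,35,-1.8,-1,0]
  ]
}}

```text
clock: 21.3
position: [0.6235, 0.129, 0.1368]
eef_rot: [0.708, 0.706, -0.002, -0.001]
force: [0.1, 0.4, -3.4]
width: 0.0366
```

Emit:
{"name": "move_arm", "arguments": {
  "motion": [
    [10,2,0,0,0],
    [10,2.8,0,0,0],
    [10,2.8,0,0,0],
    [10,2.8,0,0,0]
  ]
}}

```text
clock: 21.7
position: [0.6251, 0.1541, 0.1382]
eef_rot: [0.708, 0.706, -0.001, -0.0]
force: [1.1, -0.6, -3.4]
width: 0.0367
```

Run:
```python
from h import *
s=robot.observe();C=cam2world('wrist')
im=save('wrist','w16.png')
print(s['position'],s['force'],s['width'],s['joint_vel'].max())
print('dish',circ('wrist',blob(im,(255,70,392,220),lambda h,s,v:(s>180)&(v>100)&(h>23)&(h<35)),.010,C))
b=blob(im,(280,240,360,320),lambda h,s,v:(v<80));print('bore',b.mean(0),circ('wrist',b,s['position'][2]+.029,C))
```

```text
[0.6250526  0.15408996 0.13817071] [ 1.06095474 -0.5638521  -3.35220234] 0.03674790845408354 0.0009135840768008649
dish (array([0.6238, 0.2165, 0.043 ]), 0.0003)
bore [319.96923077 283.59230769] (array([0.6243, 0.1545, 0.0105]), 0.0001)
```

View pics/w16.png

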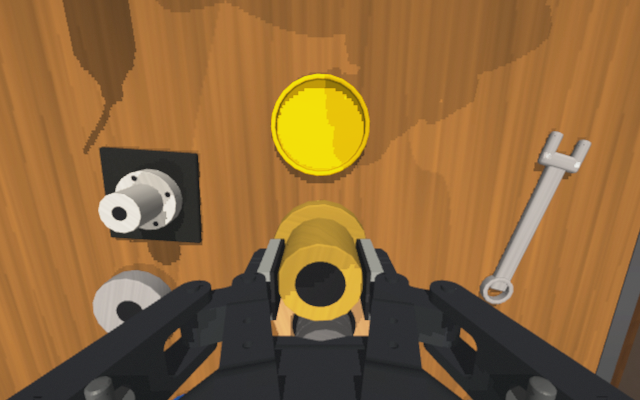

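Emit:
{"name": "move_arm", "arguments": {
  "motion": [
    [10,2,0,1,0],
    [10,4.5,0,3,0],
    [10,6.2,0,6,0],
    [10,6.2,0,9,0],
    [10,6.2,0,10,0],
    [10,6.2,0,10.5,0],
    [10,6.2,0,10.5,0],
    [10,6.2,0,10.5,0]
  ]
}}

```text
clock: 22.55
position: [0.6271, 0.2168, 0.0358]
eef_rot: [0.709, 0.706, 0.001, 0.001]
force: [0.5, 0.4, -3.4]
width: 0.0366
```

Run:
```python
from h import *
s=robot.observe();C=cam2world('wrist')
im=save('wrist','w17.png')
print(s['position'],s['force'],s['width'],shift([.6243,.2158,.020],0))
```

```text
[0.62705096 0.21677424 0.03576036] [ 0.49279255  0.35193531 -3.40017815] 0.03659980838290121 (array([-0.12, -0.28,  1.59]), np.float64(-0.004))
```

View pics/w17.png

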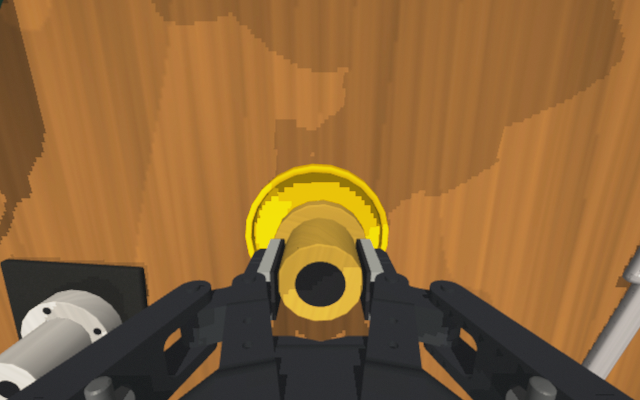

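Commanded motion overshoots slightly, so I'll correct, settle and lower.

Emit:
{"name": "move_arm", "arguments": {
  "motion": [
    [10,-0.1,-0.25,0.4,0],
    [10,-0.1,-0.25,0.8,0],
    [10,-0.1,-0.25,1.1,0],
    [10,-0.1,-0.25,1.1,0]
  ]
}}

```text
clock: 23.0
position: [0.6229, 0.2161, 0.0228]
eef_rot: [0.708, 0.706, -0.0, -0.0]
force: [-0.5, -0.2, -3.8]
width: 0.0364
```

Run:
```python
from h import *
s=robot.observe()
print(s['position'],s['force'],s['width'],shift([.6243,.2158,.020],0))
```

```text
[0.62291399 0.21609797 0.02276219] [-0.45873715 -0.1768804  -3.75746083] 0.03644806821366184 (array([-0.03,  0.14,  0.28]), np.float64(-0.003))
```

Emit:
{"name": "move_arm", "arguments": {
  "motion": [
    [10,0,0.1,0.1,0],
    [10,0,0.1,0.15,0],
    [10,0,0.1,0.15,0]
  ]
}}

```text
clock: 23.3
position: [0.6244, 0.2162, 0.0218]
eef_rot: [0.708, 0.706, 0.0, 0.0]
force: [0.3, -0.4, -4.3]
width: 0.0365
```

Emit:
{"name": "move_arm", "arguments": {
  "motion": [
    [10,0,0,0.1,0],
    [10,0,0,0.15,0],
    [10,0,0,0.15,0]
  ]
}}

```text
clock: 23.6
position: [0.6243, 0.2161, 0.0202]
eef_rot: [0.708, 0.706, -0.0, -0.0]
force: [-0.0, -0.8, -4.0]
width: 0.0363
```

Emit:
{"name": "move_arm", "arguments": {
  "motion": [
    [10,0,0,0.1,0],
    [10,0,0,0.1,0]
  ]
}}

```text
clock: 23.8
position: [0.6244, 0.2162, 0.02]
eef_rot: [0.708, 0.706, 0.0, 0.0]
force: [-2.4, -0.7, 3.0]
width: 0.0365
```

Contact. I'll release and lift, then move to the copper slug.

Emit:
{"name": "move_arm", "arguments": {
  "motion": [
    [46,0,0,0,0],
    [50,0,0,0,0],
    [56,0,0,0,0],
    [70,0,0,0,0],
    [100,0,0,0,0],
    [100,0,0,0,0],
    [100,0,0,-1,0],
    [100,0,0,-3,0]
  ]
}}

```text
clock: 24.6
position: [0.6232, 0.2158, 0.0486]
eef_rot: [0.708, 0.706, -0.001, -0.001]
force: [-0.3, -0.6, 1.1]
width: 0.0854
```

Emit:
{"name": "move_arm", "arguments": {
  "motion": [
    [100,0,0,-4,0],
    [100,0,0,-8,0],
    [100,0,0,-12,0],
    [100,-4,-1.5,-15,0],
    [100,-8,-3,-15,0],
    [100,-12,-5,-15,0],
    [100,-16,-7,-15,0],
    [100,-20,-8,-15,0]
  ]
}}

```text
clock: 25.4
position: [0.5419, 0.0151, 0.2001]
eef_rot: [0.708, 0.706, -0.0, 0.0]
force: [0.4, -0.7, -0.2]
width: 0.0853
```

Run:
```python
from h import *
s=robot.observe();print(s['position'],s['width'],shift([.476,-.18,.19],0))
im=save('side','s18.png')
```

```text
[0.54191722 0.01513615 0.20014745] 0.08527189591509375 (array([-19.53,  -6.54,   1.02]), np.float64(-0.003))
```

View pics/s18.png

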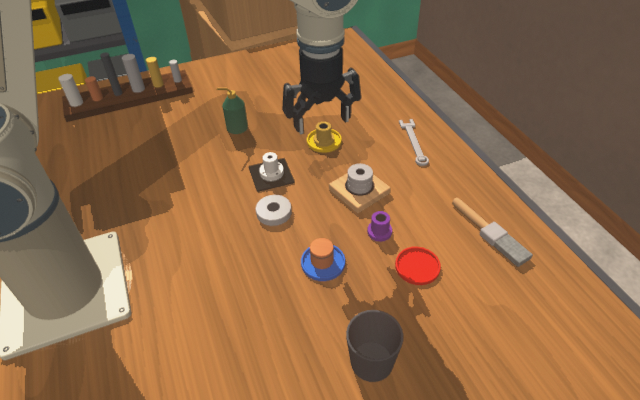

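Emit:
{"name": "move_arm", "arguments": {
  "motion": [
    [100,-4,-1.3,0,0],
    [100,-8,-2.6,0,0],
    [100,-12,-4,0.5,0],
    [100,-16,-5.3,1,0],
    [100,-19.5,-6.5,1,0],
    [100,-19.5,-6.5,1,0],
    [100,-19.5,-6.5,1,0],
    [100,-19.5,-6.5,1,0]
  ]
}}

```text
clock: 26.25
position: [0.4785, -0.1779, 0.1897]
eef_rot: [0.708, 0.706, 0.0, 0.0]
force: [0.6, 0.2, 1.2]
width: 0.0856
```

Run:
```python
from h import *
s=robot.observe();C=cam2world('wrist')
im=save('wrist','w19.png');print(s['position'],s['joint_vel'].max())
print('blue',circ('wrist',blob(im,(255,70,385,210),lambda h,s,v:(s>150)&(v>90)&(h<125)&(h>95)),.010,C))
b=blob(im,(280,100,360,190),lambda h,s,v:(s>110)&(v>150)&(h<16));print('cu',b.min(0),b.max(0),circ('wrist',b,.046,C))
find('copper_slug','wrist')
```

```text
[ 0.47848368 -0.17785508  0.18974788] 0.015207141929227511
blue (array([ 0.4738, -0.1358,  0.0429]), 0.0003)
cu [293. 119.] [338. 166.] (array([ 0.4736, -0.1309,  0.0219]), 0.0003)
copper_slug wrist 0.67 [ 0.4732 -0.1345  0.0061] [316. 143.]
```

View pics/w19.png

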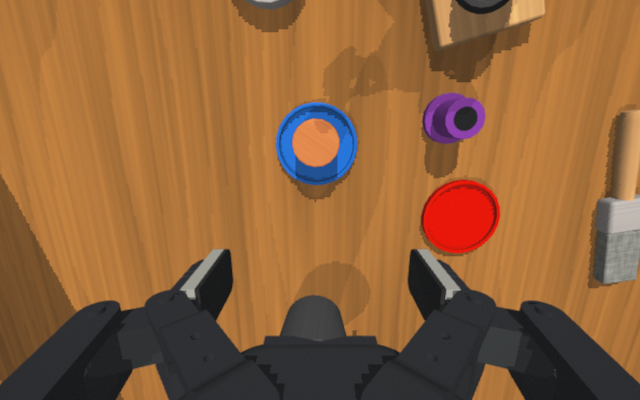

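Run:
```python
from h import *
print(shift([.4744,-.131,.014],0))
```

```text
(array([ 4.64, -0.43, 17.56]), np.float64(-0.001))
```

Emit:
{"name": "move_arm", "arguments": {
  "motion": [
    [100,2,-0.2,3,0],
    [100,4.6,-0.4,7,0],
    [100,4.6,-0.4,11,0],
    [100,4.6,-0.4,14,0],
    [100,4.6,-0.4,16,0],
    [100,4.6,-0.4,17.4,0],
    [100,4.6,-0.4,17.4,0],
    [100,4.6,-0.4,17.4,0]
  ]
}}

```text
clock: 27.15
position: [0.4747, -0.1321, 0.0157]
eef_rot: [0.708, 0.706, 0.0, 0.0]
force: [0.2, 0.1, 0.5]
width: 0.0855
```

Run:
```python
from h import *
s=robot.observe();C=cam2world('wrist')
im=save('wrist','w20.png');print(s['position'],s['force'])
b=blob(im,(260,230,380,330),lambda h,s,v:(s>110)&(v>190)&(h<16));print('cu',b.min(0),b.max(0),circ('wrist',b,.046,C))
```

```text
[ 0.4747385  -0.13212723  0.01570314] [0.23415112 0.09992545 0.46703906]
cu [267. 234.] [370. 327.] (array([ 0.4735, -0.1304,  0.022 ]), 0.0002)
```

View pics/w20.png

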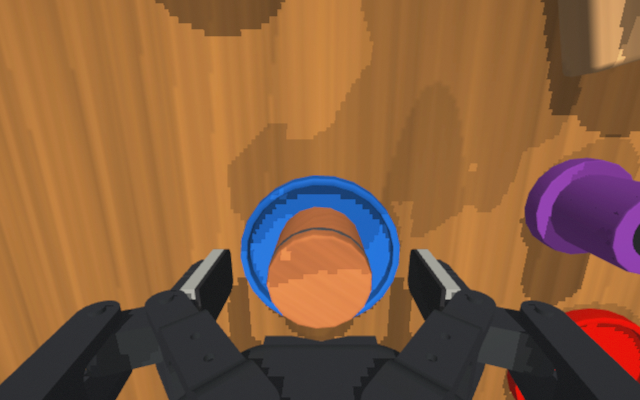

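Emit:
{"name": "move_arm", "arguments": {
  "motion": [
    [80,0.1,0,0,0],
    [75,0.1,0,0.2,0],
    [70,0.1,0,0.2,0],
    [60,0.1,0,0.2,0],
    [40,0.1,0,0.2,0],
    [20,0.1,0,0.2,0],
    [20,0.1,0,0.2,0],
    [20,0.1,0,0.2,0]
  ]
}}

```text
clock: 28.0
position: [0.4744, -0.1315, 0.0138]
eef_rot: [0.708, 0.706, 0.0, 0.0]
force: [-1.5, 1.0, 6.3]
width: 0.0445
```

Emit:
{"name": "move_arm", "arguments": {
  "motion": [
    [20,0,0,-0.5,0],
    [20,0,0,-1.5,0],
    [20,0,0,-4,0],
    [20,0,0,-8,0],
    [20,0,0,-12,0],
    [20,0,0,-12,0],
    [20,0,0,-12,0]
  ]
}}

```text
clock: 28.7
position: [0.4743, -0.1314, 0.1339]
eef_rot: [0.708, 0.706, 0.0, 0.001]
force: [-0.2, -0.1, -6.2]
width: 0.0442
```

Run:
```python
from h import *
s=robot.observe();C=cam2world('wrist')
im=save('wrist','w21.png');print(s['position'],s['force'],s['width'],shift([.641,-.27,.14],0))
b=blob(im,(260,200,380,330),lambda h,s,v:(s>110)&(v>190)&(h<16));print('cu',b.min(0),b.max(0),circ('wrist',b[b[:,1]>270],s['position'][2]+.032,C))
print('blue',circ('wrist',blob(im,(265,120,375,215),lambda h,s,v:(s>150)&(v>90)&(h<125)&(h>95)),.010,C))
```

```text
[ 0.4742996  -0.13140595  0.13394228] [-0.21052892 -0.0936756  -6.15548489] 0.04419305494885714 (array([-13.84,  16.81,  -0.75]), np.float64(-0.003))
cu [270. 237.] [371. 329.] (array([ 0.4731, -0.1312,  0.0217]), 0.0014)
blue (array([ 0.4737, -0.1273,  0.0373]), 0.0066)
```

View pics/w21.png

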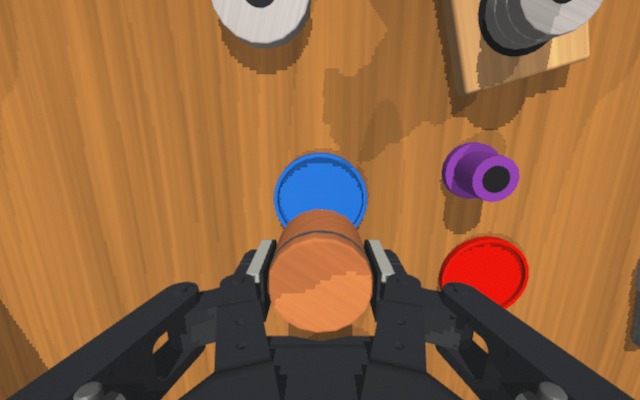

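Emit:
{"name": "move_arm", "arguments": {
  "motion": [
    [20,-2.5,3,-0.3,0],
    [20,-5,6,-0.6,0],
    [20,-7.5,9,-0.6,0],
    [20,-10,12,-0.6,0],
    [20,-12.5,15,-0.6,0],
    [20,-13.8,16.8,-0.6,0],
    [20,-13.8,16.8,-0.6,0],
    [20,-13.8,16.8,-0.6,0]
  ]
}}

```text
clock: 29.55
position: [0.64, -0.2692, 0.1358]
eef_rot: [0.708, 0.706, -0.001, -0.003]
force: [-0.3, 0.3, -6.6]
width: 0.0446
```

Run:
```python
from h import *
s=robot.observe();C=cam2world('wrist')
im=save('wrist','w22.png');print(s['position'],s['force'],s['width'],s['joint_vel'].max())
b=blob(im,(260,200,380,330),lambda h,s,v:(s>110)&(v>190)&(h<16));print('cu',b.min(0),b.max(0),circ('wrist',b[b[:,1]>270],s['position'][2]+.032,C))
print('red',circ('wrist',blob(im,(255,70,385,203),lambda h,s,v:(s>180)&(v>110)&((h<4)|(h>172))),.010,C))
print('xy', shift([.641,-.2195,.03],0))
```

```text
[ 0.63999754 -0.26922688  0.1358026 ] [-0.269217    0.27767298 -6.6305522 ] 0.04458781759980261 0.03031403889583887
cu [270. 237.] [373. 329.] (array([ 0.6404, -0.2692,  0.0222]), 0.0023)
red (array([ 0.6402, -0.2192,  0.0428]), 0.0002)
xy (array([ 4.91,  0.16, 10.64]), np.float64(-0.003))
```

View pics/w22.png

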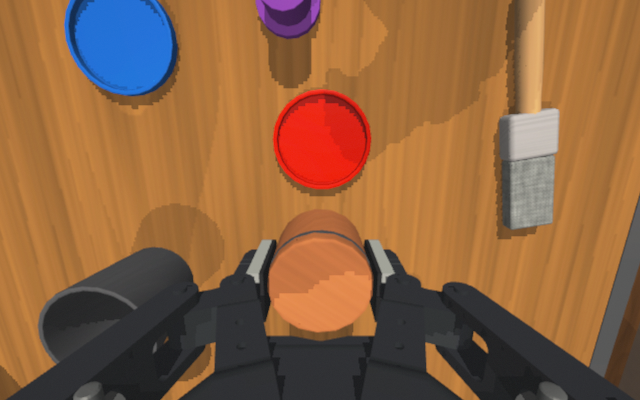

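Emit:
{"name": "move_arm", "arguments": {
  "motion": [
    [20,1.5,0.1,1,0],
    [20,3.5,0.1,3,0],
    [20,4.9,0.1,6,0],
    [20,4.9,0.1,8.5,0],
    [20,4.9,0.1,10,0],
    [20,4.9,0.1,10.6,0],
    [20,4.9,0.1,10.6,0],
    [20,4.9,0.1,10.6,0]
  ]
}}

```text
clock: 30.4
position: [0.6438, -0.2213, 0.0343]
eef_rot: [0.708, 0.706, 0.0, 0.001]
force: [0.6, 0.8, -5.3]
width: 0.0446
```

Run:
```python
from h import *
s=robot.observe();print(s['position'],s['force'],s['width'],shift([.641,-.2195,.016],0))
```

```text
[ 0.6437601  -0.2212994   0.03434768] [ 0.56681297  0.75344567 -5.2606253 ] 0.04460618321289994 (array([ 0.18, -0.28,  1.83]), np.float64(-0.003))
```

Emit:
{"name": "move_arm", "arguments": {
  "motion": [
    [20,0.15,-0.25,0.5,0],
    [20,0.15,-0.25,1,0],
    [20,0.15,-0.25,1.4,0],
    [20,0.15,-0.25,1.4,0],
    [20,0.15,-0.25,1.4,0]
  ]
}}

```text
clock: 30.9
position: [0.6405, -0.2194, 0.0192]
eef_rot: [0.708, 0.706, -0.0, -0.0]
force: [0.1, 0.5, -5.2]
width: 0.0447
```

Run:
```python
from h import *
s=robot.observe();print(s['position'],s['force'],s['width'],shift([.641,-.2195,.014],0))
save('wrist','w23.png')
```

```text
[ 0.64050289 -0.21941211  0.01917797] [ 0.1386597   0.51253964 -5.24291295] 0.044654332575166586 (array([-0.01,  0.05,  0.52]), np.float64(-0.003))
```

View pics/w23.png

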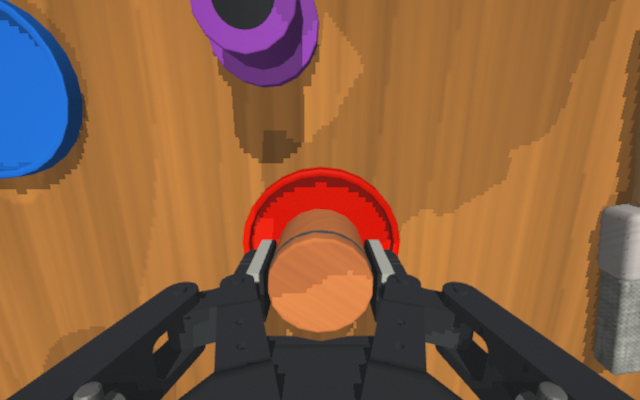

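Emit:
{"name": "move_arm", "arguments": {
  "motion": [
    [20,0,0,0.2,0],
    [20,0,0,0.35,0],
    [20,0,0,0.4,0],
    [20,0,0,0.4,0]
  ]
}}

```text
clock: 31.35
position: [0.6404, -0.2193, 0.0152]
eef_rot: [0.708, 0.706, -0.0, -0.0]
force: [0.7, 0.6, -5.6]
width: 0.0449
```

Emit:
{"name": "move_arm", "arguments": {
  "motion": [
    [20,0,0,0.1,0],
    [20,0,0,0.15,0],
    [20,0,0,0.15,0]
  ]
}}

```text
clock: 31.65
position: [0.6406, -0.2194, 0.014]
eef_rot: [0.708, 0.706, 0.0, 0.0]
force: [-0.3, -0.4, -3.9]
width: 0.0448
```

Emit:
{"name": "move_arm", "arguments": {
  "motion": [
    [20,0,0,0.1,0],
    [20,0,0,0.1,0]
  ]
}}

```text
clock: 31.85
position: [0.6406, -0.2194, 0.0139]
eef_rot: [0.708, 0.706, -0.0, 0.0]
force: [-2.9, 1.5, 5.5]
width: 0.0447
```

Emit:
{"name": "move_arm", "arguments": {
  "motion": [
    [56,0,0,0,0],
    [60,0,0,0,0],
    [66,0,0,0,0],
    [75,0,0,0,0],
    [100,0,0,0,0],
    [100,0,0,0,0],
    [100,0,0,-1,0],
    [100,0,0,-3,0]
  ]
}}

```text
clock: 32.65
position: [0.6394, -0.219, 0.042]
eef_rot: [0.708, 0.706, -0.001, -0.001]
force: [-0.6, -0.5, 0.6]
width: 0.0853
```

Emit:
{"name": "move_arm", "arguments": {
  "motion": [
    [100,0,0,-4,0],
    [100,0,0,-8,0],
    [100,0,0,-12,0],
    [100,4,-2,-15,0],
    [100,8,-4,-15,0],
    [100,12,-6,-15,0],
    [100,16,-8,-15,0],
    [100,20,-10,-15,0]
  ]
}}

```text
clock: 33.45
position: [0.5403, -0.0177, 0.1938]
eef_rot: [0.708, 0.706, 0.0, 0.0]
force: [-0.3, 0.7, 0.1]
width: 0.0852
```

Run:
```python
from h import *
s=robot.observe();print(s['position'],s['width'],shift([.464,.11,.19],0))
im=save('side','s24.png')
```

```text
[ 0.54026089 -0.01772363  0.19381912] 0.08523682349901238 (array([12.75, -7.67,  0.37]), np.float64(-0.003))
```

View pics/s24.png

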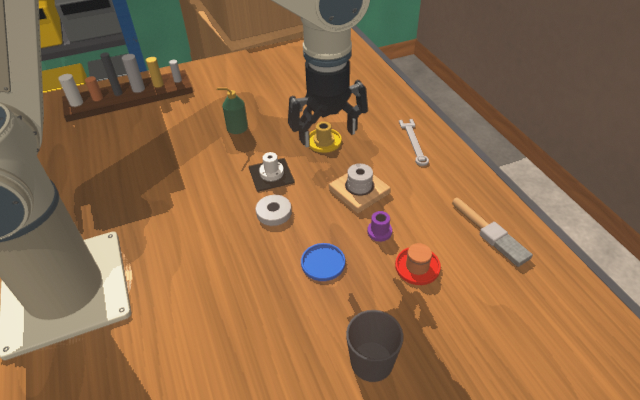

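The copper slug stands in the red dish. The hub, on the pad, goes last.

Emit:
{"name": "move_arm", "arguments": {
  "motion": [
    [100,3,-1.8,0,0],
    [100,6.5,-3.9,0,0],
    [100,10,-6,0,0],
    [100,12.7,-7.6,0,0],
    [100,12.7,-7.6,0,0],
    [100,12.7,-7.6,0,0],
    [100,12.7,-7.6,0,0]
  ]
}}

```text
clock: 34.2
position: [0.4662, 0.1077, 0.1933]
eef_rot: [0.708, 0.706, 0.0, 0.0]
force: [-0.6, 0.3, 0.8]
width: 0.0854
```

Run:
```python
from h import *
s=robot.observe();C=cam2world('wrist')
im=save('wrist','w25.png');print(s['position'],s['joint_vel'].max())
b=blob(im,(308,130,340,170),lambda h,s,v:(v<60));print('bore',b.mean(0),circ('wrist',b,.056,C))
b=blob(im,(285,105,355,170),lambda h,s,v:(s<60)&(v>100));print('flange',circ('wrist',b,.020,C))
find('alu_hub','wrist');print(shift([.4645,.1505,.026],0))
```

```text
[0.46624317 0.10772547 0.19331722] 0.0047711525125398915
bore [317.79310345 147.27586207] (array([0.4638, 0.151 , 0.0048]), 0.0003)
flange (array([0.4636, 0.1513, 0.0276]), 0.0004)
alu_hub wrist 0.65 [0.458  0.1538 0.0073] [313. 140.]
(array([ 4.31, -0.2 , 16.7 ]), np.float64(-0.004))
```

View pics/w25.png

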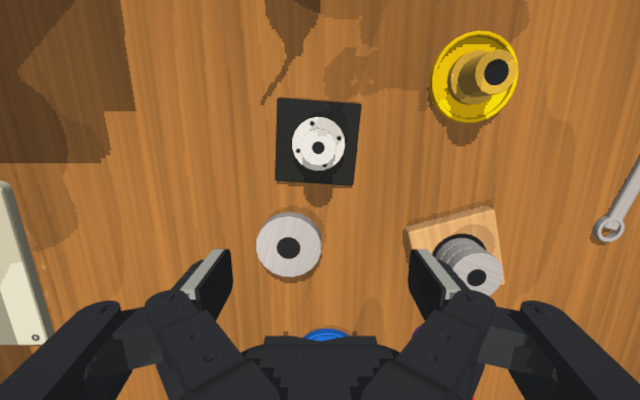

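Emit:
{"name": "move_arm", "arguments": {
  "motion": [
    [100,2,-0.1,3,0],
    [100,4.3,-0.2,7,0],
    [100,4.3,-0.2,11,0],
    [100,4.3,-0.2,14,0],
    [100,4.3,-0.2,16,0],
    [100,4.3,-0.2,16.7,0],
    [100,4.3,-0.2,16.7,0],
    [100,4.3,-0.2,16.7,0]
  ]
}}

```text
clock: 35.1
position: [0.4645, 0.151, 0.0265]
eef_rot: [0.708, 0.706, 0.0, 0.0]
force: [0.2, 0.2, 0.1]
width: 0.0853
```

Run:
```python
from h import *
s=robot.observe();C=cam2world('wrist')
im=save('wrist','w26.png');print(s['position'],s['force'])
b=blob(im,(295,260,345,315),lambda h,s,v:(v<60));print('bore',b.mean(0),circ('wrist',b,.056,C))
```

```text
[0.46445855 0.15098906 0.0265194 ] [0.16631421 0.17207136 0.10925403]
bore [320.28358209 285.23880597] (array([0.4638, 0.1511, 0.0054]), 0.0001)
```

View pics/w26.png

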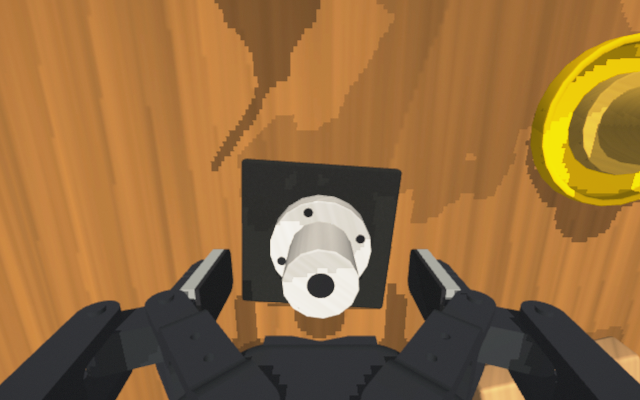

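The hub is centred (bore at column 320). I'll grip and lift.

Emit:
{"name": "move_arm", "arguments": {
  "motion": [
    [70,0,0,0,0],
    [60,0,0,0.1,0],
    [50,0,0,0.1,0],
    [45,0,0,0.1,0],
    [25,0,0,0.1,0],
    [10,0,0,0.1,0],
    [10,0,0,0.1,0],
    [10,0,0,0.1,0]
  ]
}}

```text
clock: 35.95
position: [0.4638, 0.1512, 0.0253]
eef_rot: [0.708, 0.706, 0.0, 0.0]
force: [-1.5, -0.7, 6.7]
width: 0.0328
```

Emit:
{"name": "move_arm", "arguments": {
  "motion": [
    [10,0,0,-0.5,0],
    [10,0,0,-1.5,0],
    [10,0,0,-4,0],
    [10,0,0,-8,0],
    [10,0,0,-12,0],
    [10,0,0,-12,0],
    [10,0,0,-12,0]
  ]
}}

```text
clock: 36.65
position: [0.464, 0.1513, 0.1459]
eef_rot: [0.708, 0.706, 0.001, 0.001]
force: [-0.0, 0.3, -2.9]
width: 0.0323
```

Run:
```python
from h import *
s=robot.observe();print(s['position'],s['force'],s['width'],shift([.475,-.19,.145],0))
```

```text
[0.46399186 0.15129481 0.14594079] [-0.03282418  0.34886966 -2.93517537] 0.03226542163576077 (array([-34.13,   1.2 ,   0.07]), np.float64(-0.003))
```

Emit:
{"name": "move_arm", "arguments": {
  "motion": [
    [10,-4,0.1,0,0],
    [10,-8.5,0.3,0,0],
    [10,-13,0.5,0,0],
    [10,-17.5,0.6,0,0],
    [10,-22,0.8,0,0],
    [10,-26.5,1,0,0],
    [10,-31,1.1,0,0],
    [10,-34,1.2,0,0]
  ]
}}

```text
clock: 37.45
position: [0.4733, -0.1912, 0.1432]
eef_rot: [0.709, 0.705, -0.001, -0.001]
force: [1.5, 0.7, -1.8]
width: 0.0325
```

Emit:
{"name": "move_arm", "arguments": {
  "motion": [
    [10,0,0,0,0],
    [10,0,0,0,0],
    [10,0,0,0,0]
  ]
}}

```text
clock: 37.75
position: [0.4736, -0.1879, 0.1437]
eef_rot: [0.708, 0.706, -0.0, -0.001]
force: [-0.1, 0.4, -2.6]
width: 0.0325
```

Run:
```python
from h import *
s=robot.observe();C=cam2world('wrist')
im=save('wrist','w27.png');print(s['position'],s['force'],s['width'],s['joint_vel'].max())
print('blue',circ('wrist',blob(im,(255,70,385,203),lambda h,s,v:(s>150)&(v>90)&(h<125)&(h>95)),.010,C))
b=blob(im,(295,260,345,315),lambda h,s,v:(v<60));print('bore',b.mean(0),circ('wrist',b,s['position'][2]+.0307,C))
print(shift([.4742,-.1355,.036],0))
```

```text
[ 0.47357763 -0.18785446  0.14370225] [-0.08567334  0.43080909 -2.61123413] 0.03249353928260352 0.013696778625577399
blue (array([ 0.4738, -0.1358,  0.0429]), 0.0003)
bore [319.92647059 287.04411765] (array([ 0.4728, -0.1879,  0.0055]), 0.0001)
(array([ 5.21,  0.04, 10.8 ]), np.float64(-0.002))
```

View pics/w27.png

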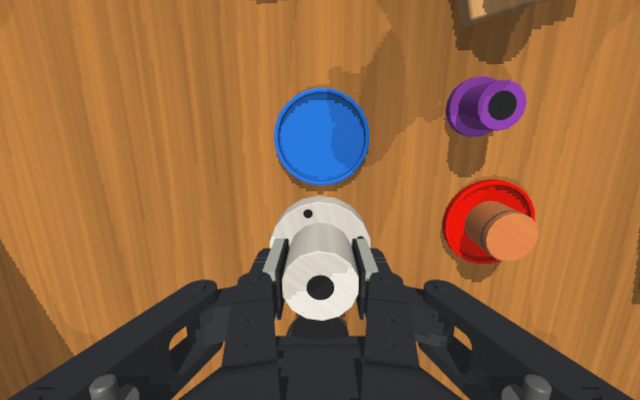

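Emit:
{"name": "move_arm", "arguments": {
  "motion": [
    [10,1.5,0.1,1,0],
    [10,3.5,0.1,3,0],
    [10,5.2,0.1,6,0],
    [10,5.2,0.1,8.5,0],
    [10,5.2,0.1,10,0],
    [10,5.2,0.1,10.6,0],
    [10,5.2,0.1,10.6,0],
    [10,5.2,0.1,10.6,0]
  ]
}}

```text
clock: 38.6
position: [0.4761, -0.1365, 0.0392]
eef_rot: [0.708, 0.706, 0.0, 0.0]
force: [-0.3, 0.1, -1.4]
width: 0.0322
```

Run:
```python
from h import *
s=robot.observe();print(s['position'],s['force'],s['width'],shift([.4744,-.1357,.0235],0))
```

```text
[ 0.47613174 -0.13648348  0.03921802] [-0.27503019  0.1049501  -1.42112214] 0.03219369454242821 (array([ 0.08, -0.17,  1.57]), np.float64(-0.002))
```

Emit:
{"name": "move_arm", "arguments": {
  "motion": [
    [10,0.1,-0.1,0.5,0],
    [10,0.1,-0.1,0.9,0],
    [10,0.1,-0.1,1.1,0],
    [10,0.1,-0.1,1.1,0],
    [10,0.1,-0.1,1.1,0]
  ]
}}

```text
clock: 39.1
position: [0.4748, -0.136, 0.0279]
eef_rot: [0.708, 0.706, 0.0, 0.0]
force: [1.0, 0.1, -2.3]
width: 0.0325
```

Run:
```python
from h import *
s=robot.observe();print(s['position'],s['force'],s['width'],shift([.4744,-.1357,.0235],0));save('wrist','w28.png')
```

```text
[ 0.47483354 -0.13600045  0.0278603 ] [ 1.03468907  0.09975671 -2.32358702] 0.032482425116272265 (array([ 0.03, -0.04,  0.44]), np.float64(-0.003))
```

View pics/w28.png

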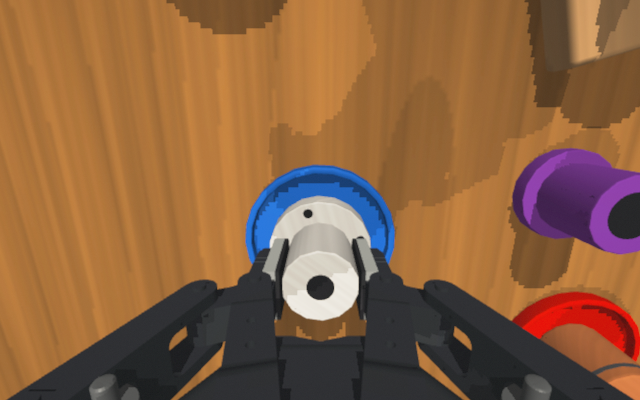

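Emit:
{"name": "move_arm", "arguments": {
  "motion": [
    [10,0,0,0.15,0],
    [10,0,0,0.3,0],
    [10,0,0,0.3,0]
  ]
}}

```text
clock: 39.45
position: [0.4747, -0.1359, 0.0247]
eef_rot: [0.708, 0.706, -0.0, -0.0]
force: [-0.3, -0.2, -2.4]
width: 0.0326
```

Emit:
{"name": "move_arm", "arguments": {
  "motion": [
    [10,0,0,0.1,0],
    [10,0,0,0.15,0],
    [10,0,0,0.15,0]
  ]
}}

```text
clock: 39.75
position: [0.4748, -0.1359, 0.0233]
eef_rot: [0.708, 0.706, -0.0, -0.0]
force: [-0.6, -0.1, -0.5]
width: 0.0326
```

Emit:
{"name": "move_arm", "arguments": {
  "motion": [
    [10,0,0,0.1,0],
    [10,0,0,0.1,0]
  ]
}}

```text
clock: 39.95
position: [0.4748, -0.1359, 0.0233]
eef_rot: [0.708, 0.706, 0.0, 0.0]
force: [-4.9, 0.9, 14.6]
width: 0.0327
```

Emit:
{"name": "move_arm", "arguments": {
  "motion": [
    [10,0,0,-0.1,0],
    [42,0,0,-0.1,0],
    [46,0,0,-0.1,0],
    [55,0,0,-0.1,0],
    [75,0,0,-0.1,0],
    [100,0,0,-0.1,0],
    [100,0,0,-0.1,0],
    [100,0,0,-0.1,0]
  ]
}}

```text
clock: 40.75
position: [0.4748, -0.1359, 0.0233]
eef_rot: [0.708, 0.706, -0.0, -0.0]
force: [0.4, -0.6, -0.7]
width: 0.0853
```

Emit:
{"name": "move_arm", "arguments": {
  "motion": [
    [100,0,0,-2,0],
    [100,0,0,-6,0],
    [100,0,0,-10,0],
    [100,0,0,-14,0],
    [100,-3,0,-16,0],
    [100,-5,0,-16,0],
    [100,-5,0,-16,0],
    [100,-5,0,-16,0]
  ]
}}

```text
clock: 41.55
position: [0.4741, -0.1857, 0.183]
eef_rot: [0.709, 0.706, -0.0, -0.0]
force: [-0.0, 1.0, -0.6]
width: 0.0854
```

Run:
```python
from h import *
s=robot.observe();C=cam2world('wrist')
im=save('wrist','w29.png');print(s['position'],s['force'],s['clock'])
print('blue',circ('wrist',blob(im,(255,70,395,220),lambda h,s,v:(s>150)&(v>90)&(h<125)&(h>95)),.010,C))
b=blob(im,(300,125,340,175),lambda h,s,v:(v<60));print('bore',b.mean(0),circ('wrist',b,.054,C))
save('side','s29.png')
print(shift([.64,-.27,.19],0))
```

```text
[ 0.47407958 -0.18569954  0.18298476] [-0.01450889  0.99808651 -0.55514017] 41.55
blue (array([ 0.4738, -0.1358,  0.0428]), 0.0003)
bore [320.80645161 141.29032258] (array([ 0.4742, -0.1363,  0.0048]), 0.0002)
(array([-8.45, 16.63, -0.78]), np.float64(-0.003))
```

View pics/w29.png

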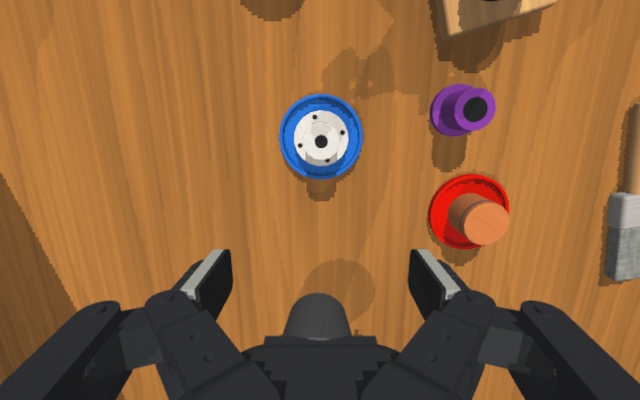

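View pics/s29.png

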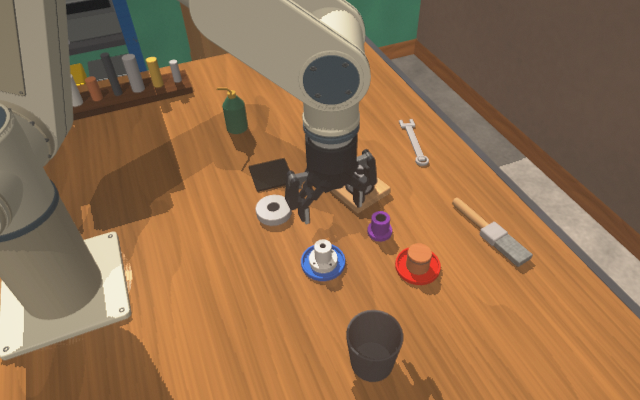

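The hub is centred in blue to 0.6 mm. I'll check the others from above.

Emit:
{"name": "move_arm", "arguments": {
  "motion": [
    [100,-2,3.5,0,0],
    [100,-4,7,0,0],
    [100,-6,11,0,0],
    [100,-7.5,15,-0.5,0],
    [100,-8.5,16.6,-0.5,0],
    [100,-8.5,16.6,-0.5,0],
    [100,-8.5,16.6,-0.5,0]
  ]
}}

```text
clock: 42.35
position: [0.6395, -0.2701, 0.1868]
eef_rot: [0.708, 0.706, -0.001, -0.001]
force: [0.0, 0.5, 0.1]
width: 0.0852
```

Run:
```python
from h import *
s=robot.observe();C=cam2world('wrist')
im=save('wrist','w30.png');print(s['position'])
print('red',circ('wrist',blob(im,(255,70,395,220),lambda h,s,v:(s>200)&(v>110)&((h<4)|(h>172))),.010,C))
b=blob(im,(290,110,350,180),lambda h,s,v:(s>100)&(s<185)&(v>180)&(h>5)&(h<16));print('cu',b.min(0),b.max(0),circ('wrist',b,.046,C))
print(shift([.627,-.03,.19],0))
```

```text
[ 0.6394691  -0.27009449  0.18682752]
red (array([ 0.64  , -0.2191,  0.0427]), 0.0003)
cu [298. 114.] [345. 162.] (array([ 0.6397, -0.2187,  0.0222]), 0.0003)
(array([24.  , -1.26, -0.25]), np.float64(-0.002))
```

View pics/w30.png

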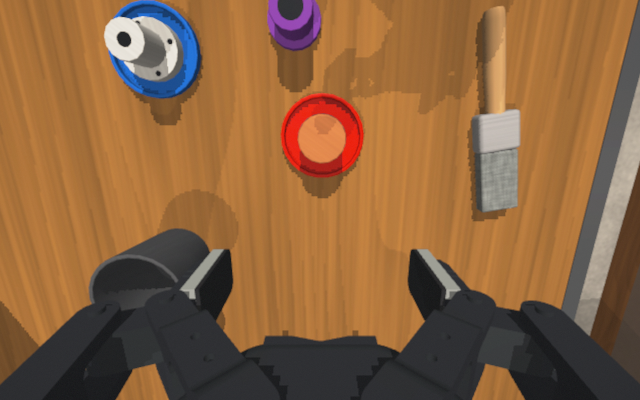

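The copper slug is centred to 0.5 mm. Next are the pile and the brass bush.

Emit:
{"name": "move_arm", "arguments": {
  "motion": [
    [100,4,-0.2,-0.5,0],
    [100,8.5,-0.4,-0.5,0],
    [100,13,-0.7,-0.5,0],
    [100,17.5,-0.9,-0.5,0],
    [100,21.5,-1.2,-0.5,0],
    [100,24,-1.2,-0.5,0],
    [100,24,-1.2,-0.5,0],
    [100,24,-1.2,-0.5,0]
  ]
}}

```text
clock: 43.2
position: [0.628, -0.0307, 0.1934]
eef_rot: [0.708, 0.707, -0.0, -0.0]
force: [0.4, 0.3, 0.1]
width: 0.0854
```

Run:
```python
from h import *
s=robot.observe();C=cam2world('wrist')
im=save('wrist','w31.png');print(s['position'])
b=blob(im,(285,90,370,180),lambda h,s,v:(v>95)&(s<60));print('disc all',b.min(0),b.max(0),circ('wrist',b,.061,C))
b=blob(im,(315,120,345,175),lambda h,s,v:(v<60));print('bore',b.mean(0),circ('wrist',b,.061,C))
cv2.imwrite('pics/w31c.png',cv2.resize(im[70:210,255:400],None,fx=4,fy=4,interpolation=2)[:,:,::-1])
```

```text
[ 0.62801506 -0.03072237  0.19340816]
disc all [290. 110.] [350. 171.] (array([0.6272, 0.0181, 0.0274]), 0.0003)
bore [321.08928571 142.01785714] (array([0.6285, 0.0176, 0.0083]), 0.0011)
```

View pics/w31c.png

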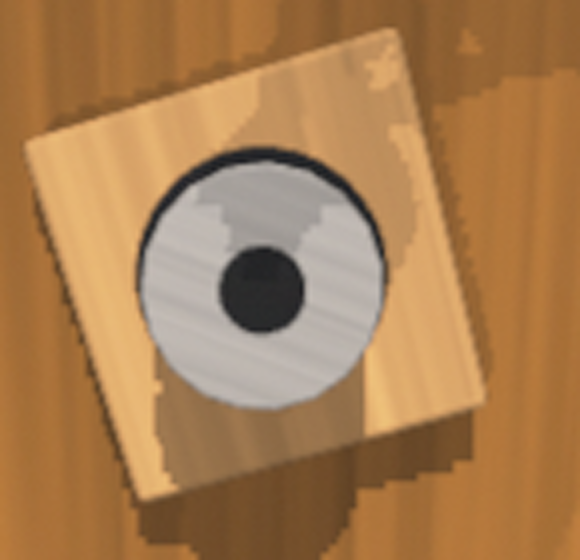

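Emit:
{"name": "move_arm", "arguments": {
  "motion": [
    [100,4,0,-0.5,0],
    [100,8.5,0,-0.5,0],
    [100,13,0,-0.5,0],
    [100,17.5,0,-0.5,0],
    [100,18.5,0,-0.5,0],
    [100,18.5,0,-0.5,0],
    [100,18.5,0,-0.5,0]
  ]
}}

```text
clock: 43.95
position: [0.6296, 0.152, 0.1982]
eef_rot: [0.709, 0.706, -0.0, 0.0]
force: [-0.4, -0.3, -0.0]
width: 0.0858
```

Run:
```python
from h import *
s=robot.observe();C=cam2world('wrist')
im=save('wrist','w32.png');print(s['position'])
hh=lambda h,s,v:(s>215)&(v>100)&(h>24)&(h<35)
print('dish',circ('wrist',blob(im,(255,60,392,220),hh,.010) if 0 else blob(im,(255,60,392,220),hh),.010,C))
b=blob(im,(295,100,350,180),lambda h,s,v:(v<60));print('bore',b.mean(0),circ('wrist',b,.049,C))
cv2.imwrite('pics/w32.png',im[:,:,::-1])
```

```text
[0.62961189 0.15195483 0.19815172]
dish (array([0.6239, 0.217 , 0.0427]), 0.0011)
bore [314.13559322 123.30508475] (array([0.6233, 0.2164, 0.0098]), 0.0003)
```

View pics/w32.png

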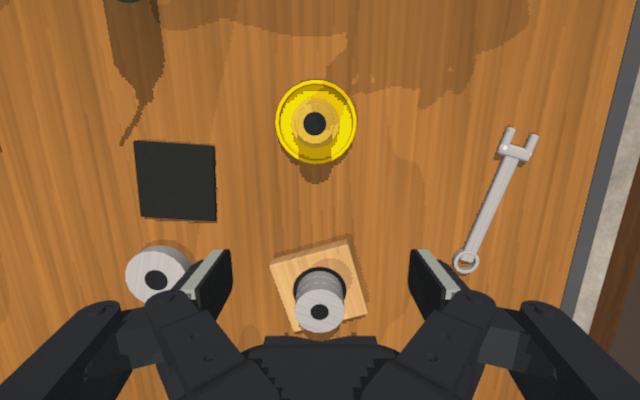

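Everything is in place and the arm is clear. I'll hand in.

```bash
python3 -c "
from cell import robot
print(robot.hand_in())"
```

```text
the job is handed in; nothing more can be done
None
```

The job is done and handed in at about 44 s on the clock, with all four pieces where you asked; hand-in reported no verdict.

I put the spacer on the pile first; contact came with its underside about 47 mm above the bench. Then I parked the hub on the cleared pad, moved the brass bush from red to yellow and the copper slug from blue to red, and finally moved the hub to blue.

The last wrist-camera fits gave these offsets from centre:

| Piece | Place | Offset from centre |
|---|---|---|
| Aluminium hub | blue dish | about 0.6 mm |
| Copper slug | red dish | about 0.5 mm |
| Brass bush | yellow dish | about 1 mm |
| Spacer | pile | about 1 mm, lying flat |

- **Gentleness:** Each piece was set down on felt contact. The hardest push was 23 N, when the spacer met the pile, and I eased it off before opening the fingers. Nothing dropped or tipped.
- **Left alone:** I did not go near the oil can or touch the look-alikes.
- **Disagreements:** The wrist camera placed gripped parts about 1 mm short in x compared with the arm's own reading. The calibration is only good to about 2 mm, so treat the offsets as good to a millimetre or two.

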